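Clear and load the sloping test nest

ROBOT

A 6-joint arm with a two-finger parallel gripper is mounted at the origin on a cart in front of the work surface, level with it; the furniture and walls round the work are solid. World frame = base frame: x ahead of the robot, y to its left, z up, the work surface at z = 0. Lengths are in m, angles in rad, forces in N, time in s.
With the tool pointing down it reaches from about 0.275 to 1 m from the base axis. Payload 8.4 kg.
Tool frame: the origin (TCP) lies at the very end of the fingers, on their centre line; the grasp point (between the pads) lies 19 mm behind it (arm.pinch_z is the z of the grasp point in the tool frame, in m); z points along the fingers, y is the line along which they close (so a half turn about z gives the same grasp; the last joint's range is limited). The gripper opens to 85 mm and grips with 20 to 120 N. Pads are 22 mm wide; open, the fingers measure 114 mm over their backs; the gripper's body (76 mm by 85 mm) begins 54 mm behind the grasp point. The pads swing forward as they close: fully open they stand 13 mm farther back than shut.
Start: joints at [-1.254, 0.353, 1.633, -0, 1.155, -0.002], TCP at [0.196, -0.594, 0.211] pointing down, gripper open.
Joint ranges: [-2.63, 2.63], [-0.92, 2.1], [0.06, 2.66], [-1.3, 4.44], [0, 2.69], [-3.02, 3.02]. Speed limits (rad/s): [2.22, 2.22, 2.79, 3.14, 3.14, 3.14].

INTERFACE

Orientations are given as a unit quaternion [x, y, z, w].
In Python, from plant import monitor, eyes, ticket, look_for, tip_of, arm gives the robot as it stands. The module is installed in compiled form; this text tells all that it offers.
- The arm moves only by the shell command python3 -m pendant 'ROWS' [FORCE]. ROWS is text: rows parted by semicolons, each of 7 numbers parted by spaces: the finger opening in m, from 0 to 0.0854, then the shift along the world's x, y, z in m, then the turn, a rotation vector about the world's x, y, z in rad. A call has 1 to 12 rows; each row is the pose to reach, as a shift and turn from the pose commanded when the call began; what a row does not reach only later rows make up. A row lasts 1/12 s, in which the tool goes at most 41.7 mm and 7.16 degrees, less where a joint would pass 70% of its speed; a pose out of reach is approached as far as the arm can. A call with a gripper value outside its range is refused whole. The fingers move at their own pace and stop on an object; FORCE is the grip in N (left out, the last holds). Time passes only in rows, so rows that repeat a pose let the fingers close. It gives the time, the measured TCP pose, the force, the opening and the grip force at its end, in the units of the state.
- monitor.read_state(): the state, without advancing time (a new reading comes with each control period).
- eyes.grab_frame(name): name is "scene" or "top" or "wrist"; returns a dict with "image" (480x640x3 uint8, red, green, blue), "fx", "fy", "cx", "cy" (pixels), "k1" (the pictures are not rectified: a ray, as slopes to the right and down, at radius r is drawn at 1 + k1 r^2 times it, then the intrinsics apply), "rvec" (rotation vector, rad) and "tvec" (3), from world to camera coordinates, as OpenCV has them; the wrist camera has in their place "mount" (4x4, takes a point from camera to tool coordinates, whose origin is the TCP and whose axes are the flange's). Camera axes: x right, y down, z forward; pixel columns grow to the right and rows downward; lengths in m; the calibration is good to about 2 mm. A picture is of the moment at which its call begins: read the wrist's pose just before it. There is no depth.
- ticket.close_job(): hands the job in; it is judged then, once.
Trained networks look in the newest picture that a camera, given by its name, has taken for a name from the list of things; names that differ only in an ending like _2 or _b are one class to them, and where a whole thing is asked for, a point or a joint stands for the part that bears it (a point fixed in the world has none). Each returns a list of dicts, best first, with "confidence" (0 to 1); they miss things now and then, are a little off and sometimes report something else, mostly with a low value. They report only what shows in the picture. A call takes as long as a camera call. They do not tell look-alikes from the thing itself.
- look_for(camera, thing): "centre" ([column, row] in pixels, amid what is visible of it).
- tip_of(camera, thing): "centre" ([column, row] in pixels: a listed point, or the origin of a listed thing).
The state is a dict: "time_s": time; "qpos": joint angles; "dq": joint speeds; "joint_efforts": joint torques, N m; "position": TCP position; "tcp_rot": TCP orientation; "contact_force": force on the tool from outside, world axes, zero at the start; "torque": the same for the moment, N m; "opening": finger opening in m; "gripper_force": force on a finger pad.
Only numpy, scipy, OpenCV 4.12 (cv2) and the standard library are available. Lean on these libraries where they do the work, as an engineer would, in place of code of your own. Each camera call takes 0.05 s, during which the arm holds its last target. There are 200 camera calls.

TASK

The small white USB meter has to be pressed home in the blue sloping test nest. First take the syringe that lies across the nest's recess and lay it inside the grey tray; then set the meter screen side up into the recess, with its metal plug in the narrow slot at the upper end, and press it down until it has gone fully home, flush with the blue face. Leave the jars, the solder reel and the dropper bottle where they stand.

Things in the scene. Friction and masses are not known exactly. Their poses are not given: they have to be found in the camera images.
- tester: White USB meter, loose, 30 g, lying screen up at any heading on the round disc, among jars. Origin on its underside; x towards the plug, y across its width, z up. Body: x -40 to +22 mm, y -13 to +13, z 0 to 14; flat metal plug: x +22 to +40, y -6 to +6, z 5 to 9. Pinch it across y at x = -9 mm by its upper 7 mm only: in the nest fingers stay above the blue face
- nest: Blue test nest on a steel base plate 134 x 116 mm, fixed. Origin on the bench under it; x to the rear (up the slope), z up. Its blue face (108 mm up the slope, 100 wide, 31 to 85 mm above the bench) leans to the robot: normal exactly 30 degrees from vertical towards the nest's -x. In the face: the recess, 65 x 29 mm (1.5 mm play round the meter's body), mouth chamfered 3 mm at 45 degrees
- pad_top (a point): Point on the orange pad (the recess floor) where the meter's origin must lie. x up the slope (the way the plug must point), y across, z out of the face along its normal. Moves with the pad: 8 mm below the face when the pad is up, 14 mm when home (meter then flush). Recess x -41.5 to +23.5 mm, y -14.5 to +14.5; then the plug slot, 17 mm wide, x +23.5 to +46, open at the top end
- pin_left (a point): Top of the left of two upright steel pins, 8 mm thick, 14 mm proud of the face, beside the lower end of the recess, 43.5 mm down the slope from pad_top and 27 mm to either side (y) of its centre line. The syringe leans on both. Axes as the nest's
- pad (a joint): Travel of the orange pad into the nest, m: 0 = up (the meter stands 6 mm proud), 0.006 = fully home. It slides stiffly along the face normal under about 6 N, has no spring, and stays where it is pushed; the meter's own weight does not move it
- syringe: Pale green paste syringe, loose, 30 g, lying across the recess on the slope against the two pins. Origin under its middle; y along it to the flange, z at the start along the face normal. Barrel 16.4 mm thick, y -46 to +28 mm, axis 10 mm above the origin; flange 30 x 21 mm at y = +29; 121 mm long overall. It can be pinched across the barrel midway between the pins, tool square to the face
- tray: Grey open plastic tray, fixed, 170 (its x) x 110 (its y) mm on a black plinth: walls 4 mm thick, inner floor 22 mm and rim 40 mm above the bench; stands to the left or the right of the nest, the meter on the other side. Origin under its centre
- tray_in (a point): Centre of the tray's inner floor; axes as the tray's: x along its length
- stand: Round dark work disc, 200 mm across and 20 high, with a flat rubber top, fixed; the meter and the three jars stand on it, to the left or right of the nest. Origin under its centre on the bench, z up
- flux_jar: Cream jar with red lid, 44 mm across, 40 high, close to the meter; bystander. Origin under its centre
- ball_jar: White jar with blue lid, 31 mm across, 45 high, close to the meter; bystander. Origin under its centre
- paste_jar: Green jar with black lid, 37 mm across, 34 high, close to the meter; bystander. Origin under its centre
- solder_reel: Solder reel, 52 mm across, 32 high, standing on its flange behind the nest; bystander. Origin under its centre
- dropper: Milky white dropper bottle, 30 mm across, 104 high, standing behind the nest; bystander. Origin under its centre
Not all that is in view belongs to the job. What is shaped like the tester but orange is not meant.

How it is judged:
On the way, in this order (a step that is already met when the one before it is completed fails the run):
1. the syringe lies in the tray, released (x of syringe in the frame of tray_in between -0.065 and 0.065 m and y of syringe in the frame of tray_in between -0.045 and 0.045 m and z of syringe in the frame of tray_in between -0.004 and 0.024 m and contact force between syringe and the fingers below 0.05 N and linear speed of syringe below 0.03 m/s), for 0.2 s.
2. the meter is pressed fully home in the recess (value of joint pad above 0.0046 m and x of tester in the frame of pad_top between -0.0035 and 0.0035 m and y of tester in the frame of pad_top between -0.0035 and 0.0035 m and z of tester in the frame of pad_top between -0.002 and 0.002 m and angle between the z axis of tester and the z axis of pad_top, either way round below 0.08 rad and angle between the x axis of tester and the x axis of pad_top, either way round below 0.12 rad and linear speed of tester below 0.01 m/s), for 0.2 s.
At the end, for the whole second after the job is handed in: Pad pressed at least 4.6 of 6 mm; meter origin within 3.5 mm along and across and 2 mm in height of pad_top, flat within 0.08 rad, lengthwise within 0.12 rad; syringe released in the tray, origin within 65 mm (x), 45 mm (y) of tray_in and under 24 mm above it; both at rest (all of step 1 and all of step 2); the robot touches nothing.
It fails at once if a bystander (jar, reel or dropper bottle) is shifted by more than 25 mm or knocked over (distance of any of flux_jar, ball_jar, paste_jar, solder_reel, dropper from where it was at the start of the episode above 0.025 m or angle between any of flux_jar, ball_jar, paste_jar, solder_reel, dropper's own z axis and vertical above 0.5 rad).
It also fails if it takes over 59 s, if anything falls off the work surface, if the arm or the gripper's body presses on something with over 40 N, if the wrist force passes 120 N, or if a joint passes its speed limit or range.

## Working session

There is one attempt and no reset: what is moved stays moved. The work goes in short steps, Python scripts to look and compute and a shell command to move; the robot and the scene stay as the last step left them, time stands still between calls to the robot, and variables do not carry over. Pictures are saved under pics/ and viewed, at most 10 in all, crops included, and the job is handed in when it is done.

```bash
mkdir -p pics; cat > h.py <<'E'
import numpy as np, cv2
from scipy.spatial.transform import Rotation as R
from plant import monitor, eyes, ticket, look_for, tip_of, arm
def grab(cam):
    s=monitor.read_state(); f=eyes.grab_frame(cam)
    if cam=="wrist":
        T=np.eye(4);T[:3,:3]=R.from_quat(s["tcp_rot"]).as_matrix();T[:3,3]=s["position"]
        f["W"]=T@np.array(f["mount"])
    else:
        T=np.eye(4);T[:3,:3]=R.from_rotvec(np.ravel(f["rvec"])).as_matrix();T[:3,3]=np.ravel(f["tvec"])
        f["W"]=np.linalg.inv(T)
    return f
def ray(f,px):
    u=np.array([(px[0]-f["cx"])/f["fx"],(px[1]-f["cy"])/f["fy"]]);x=u.copy()
    for _ in range(20): x=u/(1+f["k1"]*(x@x))
    d=f["W"][:3,:3]@np.array([x[0],x[1],1]);return f["W"][:3,3],d/np.linalg.norm(d)
def onz(f,px,z):
    o,d=ray(f,px);return o+d*(z-o[2])/d[2]
def tri(rs):
    A=sum(np.eye(3)-np.outer(d,d) for o,d in rs);b=sum((np.eye(3)-np.outer(d,d))@o for o,d in rs)
    p=np.linalg.solve(A,b);return p,max(np.linalg.norm(np.cross(p-o,d)) for o,d in rs)
def proj(f,p):
    c=np.linalg.inv(f["W"])@np.append(p,1);x=c[:2]/c[2];x=x*(1+f["k1"]*(x@x));return np.array([f["cx"]+f["fx"]*x[0],f["cy"]+f["fy"]*x[1]])
def save(f,name,crop=None,k=1):
    im=f["image"][:,:,::-1]
    if crop: im=im[crop[1]:crop[3],crop[0]:crop[2]]
    cv2.imwrite("pics/"+name,cv2.resize(im,None,fx=k,fy=k,interpolation=cv2.INTER_CUBIC))
E
cat > m1.py <<'E'
from h import *
np.set_printoptions(precision=4,suppress=True)
F={c:grab(c) for c in("scene","top")}
for c in F: save(F[c],c+"1.png"); print(c,F[c]["W"][:3,3],F[c]["fx"])
for t in ["tester","nest","pad_top","pin_left","syringe","tray","tray_in","stand","flux_jar","ball_jar","paste_jar","solder_reel","dropper"]:
    o={}
    for c in F:
        o[c]=tip_of(c,t); l=look_for(c,t) if t in("tester","syringe") else []
        print(t,c,[(np.round(x["centre"],1).tolist(),round(x["confidence"],2)) for x in o[c][:3]],'L',[(np.round(x["centre"],1).tolist(),round(x["confidence"],2)) for x in l[:3]])
    if o["scene"] and o["top"]:
        print('   ',*tri([ray(F[c],o[c][0]["centre"]) for c in F]))
E
python3 m1.py
```

```text
scene [0.1327 0.8725 0.865 ] 565.4043000789937
top [ 0.4109 -0.0245  0.9702] 449.94896831632207
tester scene [([268.9, 332.5], 0.91), ([385.7, 245.4], 0.84)] L [([382.2, 247.0], 0.73), ([273.0, 331.3], 0.63), ([344.0, 274.0], 0.27)]
tester top [([197.8, 236.6], 0.95), ([376.4, 283.1], 0.74)] L [([193.8, 235.5], 0.9), ([369.0, 289.7], 0.72)]
    [0.5456 0.2475 0.0231] 0.0018335383181519345
nest scene [([342.9, 280.2], 0.72)] L []
nest top [([298.8, 260.1], 0.9)] L []
    [0.4935 0.0277 0.0021] 0.00582741436416894
pad_top scene [([344.3, 263.0], 0.66)] L []
pad_top top [([301.6, 259.5], 0.83)] L []
    [0.4927 0.0201 0.0469] 0.0037144269225627613
pin_left scene [([360.4, 273.7], 0.73)] L []
pin_left top [([290.1, 289.8], 0.74), ([414.3, 187.5], 0.55), ([300.3, 261.2], 0.36)] L []
    [0.4371 0.0439 0.056 ] 0.0036675343754203294
syringe scene [([356.1, 272.1], 0.83)] L [([359.7, 272.6], 0.61)]
syringe top [([296.9, 280.0], 0.95), ([342.7, 183.4], 0.68)] L [([296.1, 282.0], 0.63)]
    [0.4551 0.0305 0.0427] 0.0009004232031431246
tray scene [([397.1, 207.5], 0.73)] L []
tray top [([444.8,
[... 358 characters left out ...]
6 0.004 ] 0.0023334551813897816
flux_jar scene [([303.3, 319.5], 0.89), ([400.6, 199.5], 0.28)] L []
flux_jar top [([220.9, 254.6], 0.77)] L []
    [0.503  0.1924 0.0288] 0.0025497037394318664
ball_jar scene [([252.3, 356.4], 0.91)] L []
ball_jar top [([170.6, 239.9], 0.67)] L []
    [0.5415 0.3098 0.0197] 0.005628206988579492
paste_jar scene [([302.1, 321.7], 0.64), ([229.2, 334.7], 0.58)] L []
paste_jar top [([182.4, 205.6], 0.71), ([299.4, 258.9], 0.3)] L []
    [0.5368 0.2465 0.0902] 0.060307116644693036
solder_reel scene [] L []
solder_reel top [] L []
dropper scene [([292.8, 233.7], 0.55)] L []
dropper top [([347.5, 183.8], 0.72)] L []
    [ 0.6702 -0.0751 -0.0029] 0.001321723310191497
```

View pics/top1.png

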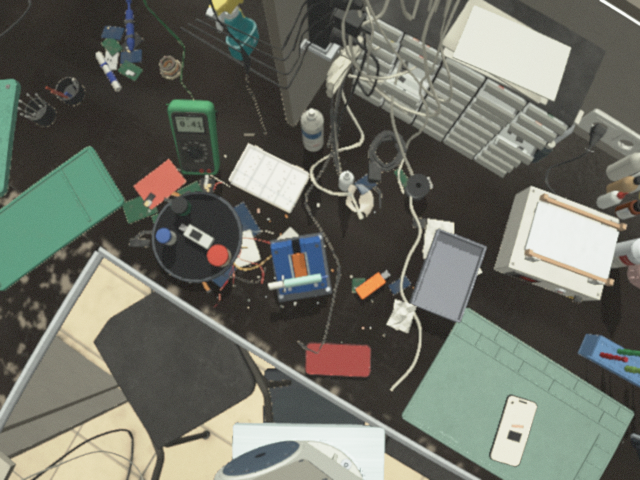

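View pics/scene1.png

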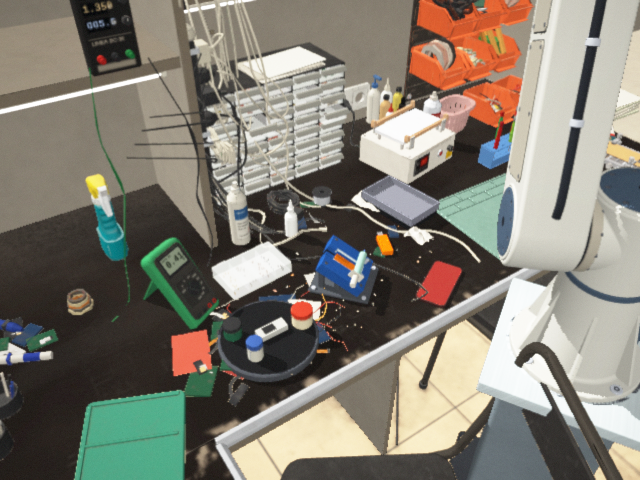

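```bash
python3 - <<'E'
from h import *
f=grab("top"); save(f,"crop1.png",(145,190,345,315),4)
w=grab("wrist"); print(np.round(w["mount"],4).tolist(), w["fx"],w["k1"], monitor.read_state(), arm.pinch_z)
E
```

```text
[[-0.0005, -0.9586, -0.2847, 0.0732], [1.0, -0.0003, -0.0007, -0.0008], [0.0006, -0.2847, 0.9586, -0.1634], [0.0, 0.0, 0.0, 1.0]] 399.782290582502 -0.005835202410799686 {'time_s': 1.7, 'qpos': array([-1.25439659e+00,  3.52983317e-01,  1.63342200e+00, -1.34164547e-05,
        1.15518822e+00, -2.40468987e-03]), 'dq': array([ 1.64599548e-07,  7.69852149e-04,  5.69400202e-05,  6.30113749e-05,
        9.77800856e-04, -3.53228512e-04]), 'joint_efforts': array([-1.81249532e-03, -6.05167794e+01, -3.42429471e+01, -1.07849569e-04,
        7.17743187e-04,  9.50695522e-06]), 'position': array([ 0.19588586, -0.59350361,  0.21078196]), 'tcp_rot': array([ 9.87321915e-01,  1.58730703e-01, -6.13126407e-06,  5.20004810e-07]), 'contact_force': array([-0.46421636,  0.03181721, -0.32420721]), 'torque': array([ 0.06406201, -0.02866933,  0.01649011]), 'gripper_force': 0.0, 'opening': 0.08534446731220938} -0.0187
```

View pics/crop1.png

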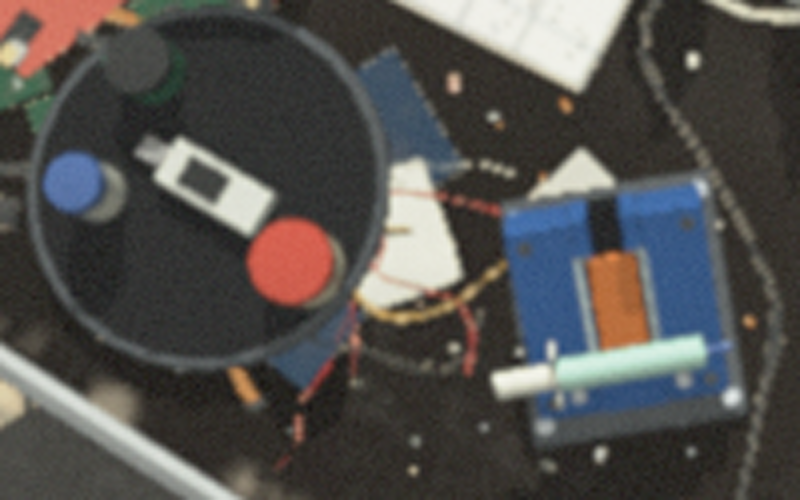

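Top view: the white meter is at (198,237) on the disc, with its plug towards upper left. The things it could be confused with are the orange stick at (372,286), the white phone at (514,430) and the white dropper at (346,182). The close crop confirms the white body with a screen, so I choose (198,237). The syringe lies at (300,281), flange left, and the tray is at (448,275). I'm moving to view the nest with the wrist camera.

```bash
python3 -m pendant '0.0854 0.15 0.3 0.05 0 0 0.65;0.0854 0.15 0.3 0.05 0 0 0.65;0.0854 0.15 0.3 0.05 0 0 0.65;0.0854 0.15 0.3 0.05 0 0 0.65;0.0854 0.15 0.3 0.05 0 0 0.65;0.0854 0.22 0.62 0.05 0 0 1.3;0.0854 0.22 0.62 0.05 0 0 1.3;0.0854 0.22 0.62 0.05 0 0 1.3;0.0854 0.22 0.62 0.05 0 0 1.3;0.0854 0.22 0.62 0.05 0 0 1.3;0.0854 0.22 0.62 0.05 0 0 1.3;0.0854 0.22 0.62 0.05 0 0 1.3' 40
python3 -m pendant '0.0854 0 0.12 0 0 0 0.25;0.0854 0 0.12 0 0 0 0.25;0.0854 0 0.12 0 0 0 0.25;0.0854 0 0.12 0 0 0 0.25;0.0854 0 0.12 0 0 0 0.25'
```

```text
time_s: 2.7
position: [0.3702, -0.1278, 0.2543]
tcp_rot: [0.689, 0.725, 0.0, 0.001]
contact_force: [0.8, 0.7, -0.1]
opening: 0.0858
gripper_force: 0.0
time_s: 3.12
position: [0.3701, -0.0078, 0.2541]
tcp_rot: [0.592, 0.806, 0.0, 0.0]
contact_force: [-0.3, -0.1, 0.6]
opening: 0.0853
gripper_force: 0.0
```

```bash
python3 -m pendant '0.0854 0.06 0.03 0.0 0 0 -0.15;0.0854 0.06 0.03 0.0 0 0 -0.15;0.0854 0.06 0.03 0 0 0 -0.15;0.0854 0.06 0.03 0.0 0 0 -0.15'
cat > m2.py <<'E'
from h import *
import sys
np.set_printoptions(precision=4,suppress=True)
f=grab("wrist"); save(f,sys.argv[1]); print(f["W"][:3,3])
for t in sys.argv[2:]:
    for n,fn in(("tip",tip_of),("look",look_for)):
        print(t,n,[(np.round(x["centre"],1).tolist(),round(x["confidence"],2)) for x in fn("wrist",t)[:3]])
E
python3 m2.py w1.png nest pad_top pin_left syringe
```

```text
time_s: 3.45
position: [0.4308, 0.0195, 0.2536]
tcp_rot: [0.653, 0.757, -0.0, -0.0]
contact_force: [-0.5, -0.2, -1.3]
opening: 0.0851
gripper_force: 0.0
[0.4206 0.0923 0.4169]
nest tip [([379.5, 196.1], 0.65)]
nest look [([388.8, 198.0], 0.58)]
pad_top tip [([382.0, 205.0], 0.89)]
pad_top look [([382.5, 206.2], 0.97)]
pin_left tip [([327.2, 180.0], 0.85)]
pin_left look [([381.0, 199.4], 0.81), ([298.3, 412.3], 0.42)]
syringe tip [([347.6, 197.8], 0.94)]
syringe look [([341.2, 195.0], 0.63)]
```

View pics/w1.png

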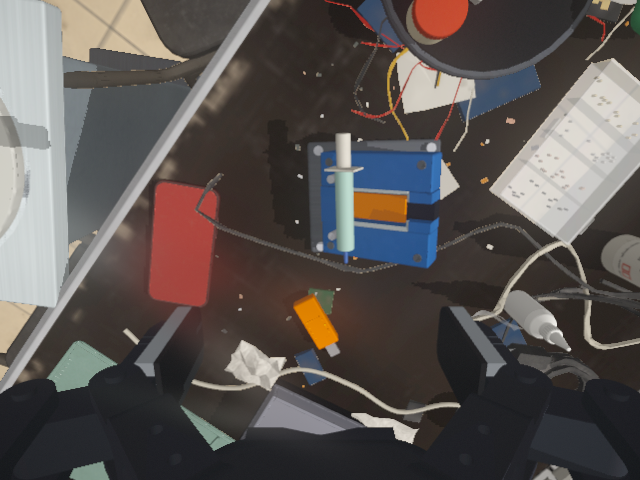

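The wrist view shows the syringe upright at (345,200) with its flange at (345,168), the nest's orange pad at (382,206), the blue rear corners near (440,150) and (433,267), and the orange decoy at (317,322). Next I work out the geometry.

```bash
cat > m3.py <<'E'
from h import *
np.set_printoptions(precision=4,suppress=True)
F={c:grab(c) for c in("wrist","top","scene")}
for t in("syringe","pad_top","pin_left","tray_in","tray","tester","nest"):
    rs=[]
    for c in F:
        l=tip_of(c,t)
        if t=="tester": l=[x for x in l if (c=="top" and x["centre"][0]<260) or (c=="scene" and x["centre"][0]<320)]
        if l: rs.append(ray(F[c],l[0]["centre"]))
    if len(rs)>1: print(t,len(rs),*tri(rs))
w=F["wrist"]; im=w["image"]
hsv=cv2.cvtColor(im,cv2.COLOR_RGB2HSV)
m=cv2.inRange(hsv,(100,120,40),(125,255,255));m[:, :290]=0;m[:120]=0;m[290:]=0;m[:,460:]=0
m=cv2.morphologyEx(m,cv2.MORPH_OPEN,np.ones((5,5)))
ys,xs=np.nonzero(m)
P=np.c_[xs,ys]
for s in((1,-1),(1,1),(-1,-1),(-1,1)):
    q=P[np.argmax(P@np.array(s))]; z=.085 if s[0]>0 else .031
    print("corner",s,q,onz(w,q,z))
# right-edge line fit
E=[]
for y in range(160,260):
    r=np.nonzero(m[y])[0]
    if len(r): E.append((r.max(),y))
E=np.array(E); 
o=cv2.inRange(hsv,(5,150,80),(22,255,255)); o[:, :340]=0;o[:,420:]=0;o[:180]=0;o[240:]=0
c=max(cv2.findContours(o,0,2)[0],key=cv2.contourArea); print("orange",cv2.minAreaRect(c))
save(w,"w1crop.png",(290,120,460,290),4)
E
python3 m3.py
```

```text
syringe 2 [0.4581 0.0246 0.0379] 0.0030026311354783056
pad_top 2 [0.4903 0.0221 0.0448] 0.004826054764122852
pin_left 2 [0.4387 0.044  0.0528] 0.005092509174347194
tray_in 2 [ 0.4652 -0.2799  0.0326] 0.0011744483193812613
tray 3 [ 0.4672 -0.2828  0.0065] 0.003253024833745954
nest 2 [ 0.4931  0.0205 -0.0006] 0.004440308451634933
corner (1, -1) [441 153] [0.5212 0.082  0.085 ]
corner (1, 1) [431 265] [ 0.535  -0.0142  0.085 ]
corner (-1, -1) [323 153] [0.427  0.0638 0.031 ]
corner (-1, 1) [324 242] [ 0.4412 -0.0233  0.031 ]
orange ((380.7537841796875, 207.44668579101562), (53.43528747558594, 26.575149536132812), 4.085616588592529)
```

View pics/w1crop.png

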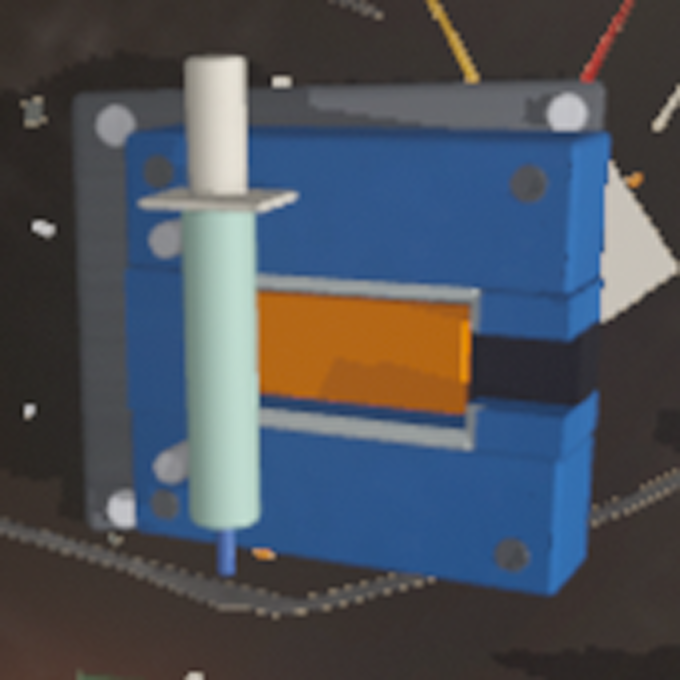

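```bash
cat > m4.py <<'E'
from h import *
from scipy.optimize import least_squares
np.set_printoptions(precision=4,suppress=True)
w=grab("wrist")
c=lambda x,y:np.array([290+x/4,120+y/4])
S,C=.5,np.sqrt(.75)
def face(dx,s,y,n): # s up slope from face centre
    return np.array([dx+s*C-n*S,y,.058+s*S+n*C])
def model(p):
    x,y,a,t,dx,s=p
    L=[(c(573,140),face(dx,.054,.05,0)),(c(550,595),face(dx,.054,-.05,0)),(c(127,132),face(dx,-.054,.05,0)),(c(140,530),face(dx,-.054,-.05,0)),
     (c(75,95),np.array([-.067,.058,t])),(c(605,82),np.array([.067,.058,t])),(c(90,528),np.array([-.067,-.058,t])),
     (c(480,290),face(dx,s+.0265,.0175,0)),(c(474,448),face(dx,s+.0265,-.0175,0))]
    r=R.from_euler("z",a).as_matrix()
    return [(q,r@P+[x,y,0]) for q,P in L]
res=lambda p:np.concatenate([proj(w,P)-q for q,P in model(p)])
o=least_squares(res,[.49,.02,.1,.01,0,0]);print(o.x,np.degrees(o.x[2]));print(res(o.x).reshape(-1,2))
x,y,a,t,dx,s=o.x; r=R.from_euler("z",a).as_matrix()
for n,P in(("pad_top",face(dx,s,0,-.008)),("pinL",face(dx,s-.0435,.027,.014)),("mid pins face",face(dx,s-.0435,0,0)),("syr axis (tangent pins)",face(dx,s-.0435+.004+.0082,0,.010)),("padhome",face(dx,s,0,-.014))): print(n,r@P+[x,y,0])
h=lambda X,Y,z:onz(w,c(X,Y),z)
E
python3 m4.py
```

```text
[ 0.488   0.0241  0.176   0.0027 -0.0087  0.0078] 10.086069047539011
[[ 1.5979 -0.0017]
 [ 1.3753  0.8955]
 [-1.4553  0.0856]
 [-1.9286  0.6317]
 [-0.1778 -0.6022]
 [ 0.1668 -1.1968]
 [-0.0417  0.1155]
 [-0.0629  0.4036]
 [ 0.0448 -0.0597]]
pad_top [0.49   0.0245 0.055 ]
pinL [0.4374 0.0426 0.0523]
mid pins face [0.449  0.0172 0.0401]
syr axis (tangent pins) [0.4545 0.0182 0.0549]
padhome [0.493  0.025  0.0498]
```

```bash
cat >> h.py <<'E'
def tool(z,x):
    z=np.array(z)/np.linalg.norm(z);x=np.array(x)-np.dot(x,z)*z;x/=np.linalg.norm(x)
    return np.c_[x,np.cross(z,x),z]
def to(p,M,s=None):
    s=s or monitor.read_state()
    rv=(R.from_matrix(M)*R.from_quat(s["tcp_rot"]).inv()).as_rotvec()
    return np.round(np.r_[np.array(p)-s["position"],rv],4)
def nestM(a,xh): # tool square to face, tool x at nest heading xh (0=up slope, 90=left)
    r=R.from_euler("z",a).as_matrix();up=np.array([.75**.5,0,.5]);lf=np.array([0,1,0])
    return tool(r@[.5,0,-.75**.5],r@(np.cos(xh)*up+np.sin(xh)*lf))
E
python3 - <<'E'
from h import *
a=.176; n=R.from_euler("z",a).as_matrix()@[-.5,0,.75**.5]
ax=np.array([.4545,.0182,.0549])-.010*n
M=nestM(a,np.pi/2)
for h in(.06,.004): print(h,ax+h*n,to(ax+h*n,M))
f=grab("top")
for c in((444,228),(486,238),(462,320),(413,303)): print(c,np.round(onz(f,c,.04),4))
g=f["image"][215:335,400:500]; save(f,"tray.png",(395,215,505,335),5)
hsv=cv2.cvtColor(f["image"],cv2.COLOR_RGB2HSV); print(hsv[275,448],f["image"][275,448])
m=cv2.inRange(f["image"],(75,75,85),(150,150,170));m[:, :405]=0;m[:,492:]=0;m[:225]=0;m[325:]=0
m=cv2.morphologyEx(m,cv2.MORPH_OPEN,np.ones((5,5)))
c=max(cv2.findContours(m,0,2)[0],key=cv2.contourArea);r=cv2.minAreaRect(c);b=cv2.boxPoints(r);print(r,b.tolist(),[np.round(onz(f,q,.035),4).tolist() for q in b],onz(f,r[0],.035))
E
```

```text
0.06 [0.4298862  0.01382268 0.09820127] [-2.000e-04 -6.600e-03 -1.557e-01  8.440e-02 -5.167e-01  2.740e-02]
0.004 [0.45745366 0.01872528 0.04970385] [ 0.0273 -0.0017 -0.2042  0.0844 -0.5167  0.0274]
(444, 228) [ 0.5678 -0.2773  0.04  ]
(486, 238) [ 0.5478 -0.3675  0.04  ]
(462, 320) [ 0.3762 -0.3113  0.04  ]
(413, 303) [ 0.4104 -0.2093  0.04  ]
[108   9 148] [143 145 148]
((448.0946350097656, 275.4324645996094), (55.000003814697266, 82.97297668457031), 18.924644470214844) [[408.62603759765625, 305.7575378417969], [435.53619384765625, 227.2695770263672], [487.563232421875, 245.10739135742188], [460.653076171875, 323.5953369140625]] [[0.4047, -0.2012, 0.035], [0.57, -0.2604, 0.035], [0.5333, -0.3722, 0.035], [0.3686, -0.3099, 0.035]] [ 0.46821239 -0.28506429  0.035     ]
```

```bash
python3 -m pendant '0.05 0 -0.007 -0.156 0.0844 -0.5167 0.0274;0.05 0 -0.007 -0.156 0.0844 -0.5167 0.0274;0.05 0 -0.007 -0.156 0.0844 -0.5167 0.0274;0.05 0 -0.007 -0.156 0.0844 -0.5167 0.0274;0.05 0 -0.007 -0.156 0.0844 -0.5167 0.0274;0.05 0 -0.007 -0.156 0.0844 -0.5167 0.0274;0.05 0 -0.007 -0.156 0.0844 -0.5167 0.0274;0.05 0 -0.007 -0.156 0.0844 -0.5167 0.0274'
python3 m2.py w2.png pad_top pin_left syringe
```

```text
time_s: 5.87
position: [0.4371, 0.0308, 0.1074]
tcp_rot: [0.616, 0.746, 0.207, 0.145]
contact_force: [1.1, -0.1, 0.6]
opening: 0.0499
gripper_force: 0.0
[0.346  0.0816 0.2527]
pad_top tip [([353.4, 273.0], 0.79), ([378.1, 10.3], 0.26)]
pad_top look [([348.7, 272.3], 0.91)]
pin_left tip [([270.0, 243.5], 0.66)]
pin_left look [([331.6, 253.6], 0.6), ([472.8, 356.2], 0.48)]
syringe tip [([299.8, 267.4], 0.91)]
syringe look [([296.0, 258.8], 0.67)]
```

View pics/w2.png

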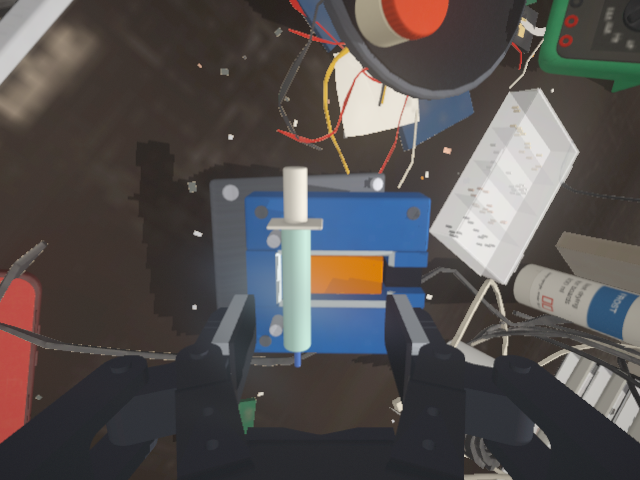

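```bash
cat > m5.py <<'E'
from h import *
from scipy.optimize import least_squares
np.set_printoptions(precision=4,suppress=True)
w=grab("wrist")
S,C=.5,np.sqrt(.75)
def face(s,y,n): return np.array([s*C-n*S,y,s*S+n*C])
# px, (slope from pad_top, y, n from face)
L=[((395,252),(.0265,.0175,0)),((393,304),(.0265,-.0175,0)),((276,252),(-.0445,.0175,0)),((277,305),(-.0445,-.0175,0)),((271.5,241),(-.0435,.027,.014)),((275,329),(-.0435,-.027,.014))]
L2=[((429,196),(.05,0)),((424,353),(-.05,0))]
def pts(p):
    r=R.from_euler("z",p[3]).as_matrix()
    return [p[:3]+r@face(*k) for _,k in L]+[p[:3]+r@face(p[4],y,0) for _,(y,_) in L2]
pix=np.array([q for q,_ in L]+[q for q,_ in L2],float)
res=lambda p:np.r_[(np.array([proj(w,P) for P in pts(p)])-pix).ravel(),(p[2]+p[4]*.5-.085)*1000]
o=least_squares(res,[.49,.024,.06,.17,.046],x_scale=.01);p=o.x
print(p,np.degrees(p[3]));print(res(p)[:-1].reshape(-1,2),res(p)[-1])
r=R.from_euler("z",p[3]).as_matrix()
print("padtop",p[:3]+r@face(0,0,-.008)); 
a=p[3];n=r@[-S,0,C];M=nestM(a,np.pi/2)
for h in(.06,.004): 
    q=p[:3]+r@face(-.0435+.0122,.003,h); print(h,q,to(q,M))
print(proj(w,p[:3]+r@face(-.0435+.0122,.0,.01)))
E
python3 m5.py
```

```text
[0.487  0.0243 0.0623 0.192  0.0464] 11.001931068004868
[[-0.9544 -1.6516]
 [-0.9297  0.9887]
 [-1.189  -0.7954]
 [ 0.0315  0.5775]
 [ 1.356   0.7644]
 [ 1.5577  1.168 ]
 [ 1.8478 -0.396 ]
 [-2.2114 -0.7592]] 0.49309376014008977
padtop [0.4909 0.0251 0.0553]
0.06 [0.4304 0.0163 0.0986] [-0.0076 -0.0151 -0.0098 -0.036  -0.0206 -0.0102]
0.004 [0.4579 0.0217 0.0501] [ 0.0198 -0.0097 -0.0583 -0.036  -0.0206 -0.0102]
[296.4783 284.6441]
```

The nest lies squarely under the tool, the barrel is centred at column 297 (predicted 296), and the pins are at (272,241) and (275,329). Both fits agree, so I go in.

```bash
python3 -m pendant '0.05 -0.0076 -0.0151 -0.0098 -0.036 -0.0206 -0.0102;0.05 -0.0076 -0.0151 -0.0098 -0.036 -0.0206 -0.0102;0.05 -0.0076 -0.0151 -0.0098 -0.036 -0.0206 -0.0102;0.05 0.006 -0.0125 -0.034 -0.036 -0.0206 -0.0102;0.05 0.0198 -0.0097 -0.0583 -0.036 -0.0206 -0.0102;0.05 0.0198 -0.0097 -0.0583 -0.036 -0.0206 -0.0102;0.05 0.0198 -0.0097 -0.0583 -0.036 -0.0206 -0.0102;0.05 0.0198 -0.0097 -0.0583 -0.036 -0.0206 -0.0102' 30
python3 -m pendant '0 0 0 0 0 0 0;0 0 0 0 0 0 0;0 0 0 0 0 0 0;0 0 0 0 0 0 0;0 0 0 0 0 0 0;0 0 0 0 0 0 0' 30
```

```text
time_s: 6.93
position: [0.4531, 0.0271, 0.063]
tcp_rot: [0.613, 0.746, 0.208, 0.16]
contact_force: [0.5, 0.3, -0.2]
opening: 0.05
gripper_force: 0.0
time_s: 7.43
position: [0.4515, 0.0266, 0.0629]
tcp_rot: [0.613, 0.746, 0.207, 0.16]
contact_force: [-0.1, 0.5, -0.4]
opening: -0.0004
gripper_force: 0.0
```

```bash
python3 - <<'E'
from h import *
s=monitor.read_state(); print(s["qpos"],s["position"],s["tcp_rot"])
q=np.array([.4579,.0217,.0501]); print(to(q,nestM(.185,np.pi/2)),to(q,nestM(.185,-np.pi/2)))
E
```

```text
[-0.05826937  0.21016615  2.49721016  2.06379665  0.16105282 -2.28582408] [0.45153878 0.0265553  0.06292498] [0.61272709 0.74587633 0.20676771 0.15962811]
[ 0.0064 -0.0049 -0.0128 -0.0159  0.0018 -0.0145] [ 0.0064 -0.0049 -0.0128 -1.5418 -0.3212  2.7127]
```

```bash
python3 -m pendant '0.05 0.0 -0.005 0.006 -0.0159 0.0018 -0.0145;0.05 0.0 -0.005 0.006 -0.0159 0.0018 -0.0145;0.05 0.0 -0.005 0.006 -0.0159 0.0018 -0.0145;0.05 0.0 -0.005 0.006 -0.0159 0.0018 -0.0145;0.05 0.0 -0.005 0.006 -0.0159 0.0018 -0.0145;0.05 0.0 -0.005 0.006 -0.0159 0.0018 -0.0145;0.05 0.0 -0.005 0.006 -0.0159 0.0018 -0.0145;0.05 0.0 -0.005 0.006 -0.0159 0.0018 -0.0145'
python3 - <<'E'
from h import *
s=monitor.read_state(); print(s["qpos"],s["position"],s["tcp_rot"])
f=grab("wrist"); print([(x["centre"],x["confidence"]) for x in tip_of("wrist","syringe")])
save(f,"w3.png",(200,200,480,410),2.8)
q=np.array([.4579,.0217,.0501])
for d in(0,.1,.2):
  n=R.from_euler("z",.185).as_matrix(); Rt=R.from_rotvec(d*(n@[0,1,0])).as_matrix()
  print(to(q,Rt@nestM(.185,np.pi/2)))
E
```

```text
time_s: 8.1
position: [0.4513, 0.0215, 0.0683]
tcp_rot: [0.617, 0.743, 0.199, 0.165]
contact_force: [-0.2, 0.4, -0.7]
opening: 0.0499
gripper_force: 0.0
[-0.04885186  0.18874897  2.49324163  1.98379406  0.12666951 -2.18989027] [0.45134575 0.02151099 0.06832081] [0.61724711 0.74315841 0.19879425 0.16493158]
[([308.9, 266.5], 0.67)]
[ 0.0066  0.0002 -0.0183  0.     -0.001   0.0003]
[ 0.0066  0.0002 -0.0183 -0.0184  0.0973  0.0003]
[ 0.0066  0.0002 -0.0183 -0.0367  0.1955  0.0003]
```

View pics/w3.png

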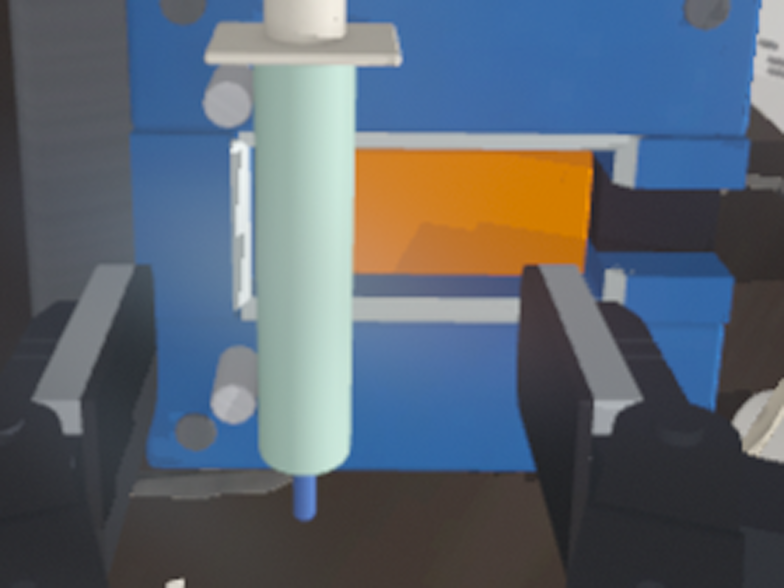

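The crop shows the syringe still against both pins, barrel undisturbed, with the fingers now aligned across it. Descending.

```bash
python3 -m pendant '0.05 0.0066 0 -0.0183 0 0 0;0.05 0.0066 0 -0.0183 0 0 0;0.05 0.0066 0 -0.0183 0 0 0;0.05 0.0066 0 -0.0183 0 0 0;0.05 0.0066 0 -0.0183 0 0 0;0.05 0.0066 0 -0.0183 0 0 0'
python3 -c "
from h import *
print(to([.4579,.0217,.0501],nestM(.185,np.pi/2)))"
```

```text
time_s: 8.7
position: [0.4579, 0.0216, 0.0505]
tcp_rot: [0.617, 0.743, 0.199, 0.165]
contact_force: [0.7, 0.5, 0.2]
opening: 0.0502
gripper_force: 0.0
[-0.      0.0001 -0.0004 -0.     -0.0007 -0.0002]
```

```bash
python3 -m pendant '0.01 0 0 0 0 0 0;0.01 0 0 0 0 0 0;0.01 0 0 0 0 0 0;0.01 0 0 0 0 0 0;0.01 0 0 0 0 0 0;0.01 -0.015 -0.003 0.026 0 0 0;0.01 -0.02 -0.005 0.06 0 0 0;0.01 -0.02 -0.005 0.08 0 0 0;0.01 -0.02 -0.005 0.1 0 0 0;0.01 -0.02 -0.005 0.1 0 0 0' 30
python3 - <<'E'
from h import *
M=tool([0,0,-1],[np.cos(np.radians(160.3)),np.sin(np.radians(160.3)),0])
for p in([.468,-.285,.16],[.468,-.285,.03]): print(to(p,M))
print(monitor.read_state()["qpos"])
E
```

```text
time_s: 9.53
position: [0.449, 0.0356, 0.0892]
tcp_rot: [0.612, 0.746, 0.214, 0.153]
contact_force: [0.5, 0.1, -0.3]
opening: 0.0099
gripper_force: 0.0
[ 0.019  -0.3206  0.0708 -0.3907  0.3962  1.0059]
[ 0.019  -0.3206 -0.0592 -0.3907  0.3962  1.0059]
[-0.05099716  0.12495695  2.48445697  1.43801327  0.15879415 -1.64180286]
```

```bash
python3 - <<'E'
from h import *
np.set_printoptions(precision=4,suppress=True)
F={c:grab(c) for c in("wrist","top","scene")}
rs=[]
for c in F:
    for g in(tip_of,look_for):
        l=g(c,"syringe"); print(c,[(np.round(x["centre"],1),round(x["confidence"],2)) for x in l])
    l=tip_of(c,"syringe"); 
    if l: rs.append(ray(F[c],l[0]["centre"]))
print(tri(rs))
save(F["wrist"],"w4.png")
E
```

```text
wrist [(array([288.3, 282. ]), 0.59)]
wrist [(array([285.4, 236.3]), 0.61)]
top [(array([298.2, 279.6]), 0.87), (array([182.3, 208. ]), 0.34)]
top [(array([305.7, 279.4]), 0.53)]
scene [(array([357.5, 269.7]), 0.59), (array([341.8, 280.4]), 0.28)]
scene [(array([356.8, 273.8]), 0.83), (array([267.5, 344. ]), 0.19)]
(array([0.4549, 0.0275, 0.048 ]), np.float64(0.0007100370784777711))
```

View pics/w4.png

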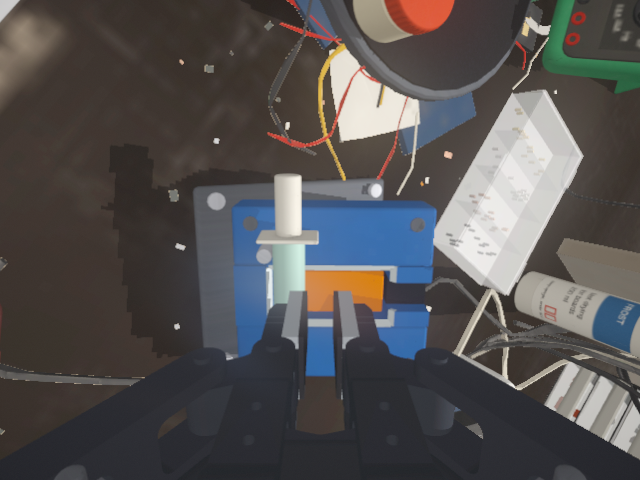

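The syringe slipped out and still lies on the pins: flange at (288,237), fingers over the recess. I re-align, go deeper, and check the grip before lifting.

```bash
python3 - <<'E'
from h import *
r=R.from_euler("z",.185).as_matrix();n=r@[-.5,0,.75**.5];up=r@[.75**.5,0,.5]
q=np.array([.4579,.0217,.0501])-.001*up
s=monitor.read_state()
f=grab("wrist"); print("tcp px",proj(f,s["position"]),proj(f,np.array(s["position"])+R.from_quat(s["tcp_rot"]).as_matrix()@[0,0,-.0187]))
for h in(.022,0,-.0025): print(q+h*n,to(q+h*n,nestM(.185,np.pi/2)))
E
```

```text
tcp px [318.55346237 292.82565087] [318.42185476 312.260419  ]
[0.44623645 0.01951729 0.06865256] [-0.003  -0.0161 -0.0201 -0.035   0.0013 -0.0197]
[0.45704875 0.0215407  0.0496    ] [ 0.0078 -0.014  -0.0391 -0.035   0.0013 -0.0197]
[0.45827742 0.02177063 0.04743494] [ 0.0091 -0.0138 -0.0413 -0.035   0.0013 -0.0197]
```

```bash
python3 -m pendant '0.045 -0.003 -0.0161 -0.0201 -0.035 0.0013 -0.0197;0.045 -0.003 -0.0161 -0.0201 -0.035 0.0013 -0.0197;0.045 -0.003 -0.0161 -0.0201 -0.035 0.0013 -0.0197;0.045 -0.003 -0.0161 -0.0201 -0.035 0.0013 -0.0197;0.045 -0.003 -0.0161 -0.0201 -0.035 0.0013 -0.0197;0.045 -0.003 -0.0161 -0.0201 -0.035 0.0013 -0.0197;0.045 -0.003 -0.0161 -0.0201 -0.035 0.0013 -0.0197;0.045 0.0091 -0.0138 -0.0413 -0.035 0.0013 -0.0197;0.045 0.0091 -0.0138 -0.0413 -0.035 0.0013 -0.0197;0.045 0.0091 -0.0138 -0.0413 -0.035 0.0013 -0.0197;0.045 0.0091 -0.0138 -0.0413 -0.035 0.0013 -0.0197;0.045 0.0091 -0.0138 -0.0413 -0.035 0.0013 -0.0197'
python3 -m pendant '0.045 0 0 0 0 0 0;0.035 0 0 0 0 0 0;0.025 0 0 0 0 0 0;0.02 0 0 0 0 0 0;0.01 0 0 0 0 0 0;0.01 0 0 0 0 0 0;0.01 0 0 0 0 0 0;0.01 0 0 0 0 0 0' 40
```

```text
time_s: 11.18
position: [0.4584, 0.022, 0.0478]
tcp_rot: [0.617, 0.743, 0.199, 0.165]
contact_force: [0.1, 0.2, 0.4]
opening: 0.0452
gripper_force: 0.0
time_s: 11.85
position: [0.4584, 0.0218, 0.0477]
tcp_rot: [0.617, 0.743, 0.199, 0.165]
contact_force: [-0.1, -0.2, 0.3]
opening: 0.0098
gripper_force: 0.0
```

```bash
python3 - <<'E'
from h import *
np.set_printoptions(precision=4,suppress=True)
F={c:grab(c) for c in("wrist","top","scene")}
rs=[]
for c in F:
    for g in(tip_of,look_for):
        l=g(c,"syringe"); print(c,[(np.round(x["centre"],1),round(x["confidence"],2)) for x in l])
    l=tip_of(c,"syringe"); 
    if l: rs.append(ray(F[c],l[0]["centre"]))
print(tri(rs))
a=F["wrist"]["image"][180:440,170:470]; b=F["scene"]["image"][215:315,290:420]
a=cv2.resize(a,(400,347)); b=cv2.resize(b,(400,308))
im=np.zeros((347,800,3),np.uint8);im[:,:400]=a;im[:308,400:]=b
cv2.imwrite("pics/w5.png",im[:,:,::-1])
E
```

```text
wrist [(array([314.8, 279.5]), 0.76)]
wrist [(array([316.5, 251.1]), 0.85)]
top [(array([297.2, 277.4]), 0.64)]
top []
scene [(array([358.2, 271.3]), 0.72)]
scene [(array([357., 276.]), 0.62)]
(array([0.4562, 0.0281, 0.0448]), np.float64(0.003895554608398985))
```

View pics/w5.png

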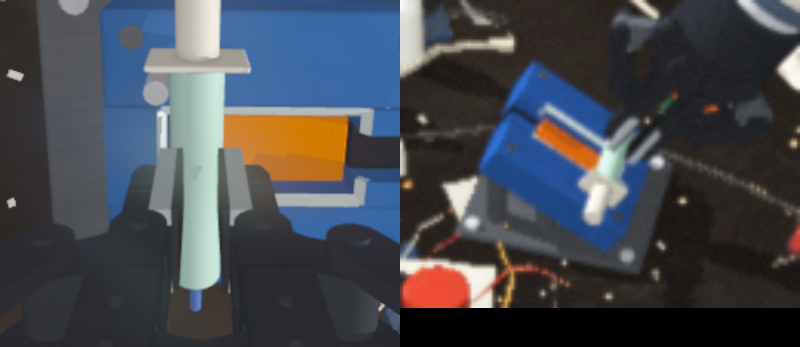

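The barrel is between the pads, and the fingers reached the commanded 0.01 without touching it. So I command fully closed.

```bash
python3 -m pendant '0 0 0 0 0 0 0;0 0 0 0 0 0 0;0 0 0 0 0 0 0;0 0 0 0 0 0 0' 30
```

```text
time_s: 12.78
position: [0.4584, 0.0218, 0.0476]
tcp_rot: [0.617, 0.743, 0.199, 0.165]
contact_force: [0.4, -0.0, -1.0]
opening: -0.0
gripper_force: 0.0
```

```bash
python3 - <<'E'
from h import *
from scipy.optimize import least_squares
np.set_printoptions(precision=4,suppress=True)
w=grab("wrist"); s=monitor.read_state()
hsv=cv2.cvtColor(w["image"],cv2.COLOR_RGB2HSV)
m=cv2.inRange(hsv,(65,20,60),(92,140,255)); m[:180]=0;m[430:]=0;m[:,:250]=0;m[:,400:]=0
m=cv2.morphologyEx(m,cv2.MORPH_OPEN,np.ones((3,3)))
for y in range(220,410,12):
    x=np.nonzero(m[y])[0]; print(y,(x.min(),x.max(),len(x)) if len(x) else None)
r=R.from_euler("z",.185).as_matrix();n=r@[-.5,0,.75**.5]
q=np.array([.4579,.0217,.0501])-.004*n
l=r@[0,1,0]
for h in(.01,.0):
  for y in(.036,0,-.038): print(h,y,proj(w,q+h*n+y*l))
print("tcp",proj(w,s["position"]))
im=w["image"][200:420,220:420]; cv2.imwrite("pics/w6.png",cv2.resize(im,None,fx=2.7,fy=2.7)[:,:,::-1])
E
```

```text
220 None
232 None
244 (np.int64(297), np.int64(337), 41)
256 (np.int64(298), np.int64(337), 40)
268 (np.int64(297), np.int64(336), 40)
280 (np.int64(298), np.int64(336), 39)
292 (np.int64(298), np.int64(302), 5)
304 None
316 None
328 None
340 None
352 None
364 None
376 None
388 None
400 None
0.01 0.036 [320.3652 218.2131]
0.01 0 [320.3825 300.9834]
0.01 -0.038 [320.3984 378.0366]
0.0 0.036 [320.3199 212.6296]
0.0 0 [320.3389 291.2857]
0.0 -0.038 [320.3566 365.0153]
tcp [318.647  292.7974]
```

```bash
python3 -m pendant '0 -0.006 -0.001 0.0107 0 0 0;0 -0.012 -0.002 0.0215 0 0 0;0 -0.018 -0.003 0.032 0 0 0;0 -0.02 -0.004 0.035 0 0 0;0 -0.02 -0.004 0.035 0 0 0'
python3 - <<'E'
from h import *
w=grab("wrist"); s=monitor.read_state();print(s["opening"],s["gripper_force"],s["position"])
hsv=cv2.cvtColor(w["image"],cv2.COLOR_RGB2HSV)
m=cv2.inRange(hsv,(65,20,60),(92,140,255)); m[:180]=0;m[430:]=0;m[:,:250]=0;m[:,400:]=0
m=cv2.morphologyEx(m,cv2.MORPH_OPEN,np.ones((3,3)))
for y in range(220,410,12):
    x=np.nonzero(m[y])[0]; print(y,(x.min(),x.max(),len(x)) if len(x) else None)
print([(x["centre"],x["confidence"]) for x in tip_of("wrist","syringe")])
im=w["image"][180:430,200:460]; cv2.imwrite("pics/w7.png",cv2.resize(im,None,fx=2.3,fy=2.3)[:,:,::-1])
E
```

```text
time_s: 13.25
position: [0.4381, 0.0177, 0.0833]
tcp_rot: [0.617, 0.743, 0.199, 0.166]
contact_force: [-0.1, 0.4, 0.1]
opening: 0.0002
gripper_force: 0.0
2.8017828965014464e-05 0.0 [0.43818411 0.01760139 0.08349044]
220 (np.int64(302), np.int64(334), 33)
232 (np.int64(303), np.int64(334), 32)
244 (np.int64(302), np.int64(333), 32)
256 (np.int64(302), np.int64(332), 31)
268 (np.int64(302), np.int64(332), 31)
280 (np.int64(303), np.int64(332), 30)
292 None
304 None
316 None
328 None
340 None
352 None
364 None
376 None
388 None
400 None
[([315.3, 251.4], 0.77)]
```

Lifting shows the barrel stayed. Pixel scale of the fingertips (137 px for 50 mm, so depth about 0.15 m against 0.177 m for the TCP) says the real tips end about 20 mm behind the reported TCP. I do a guarded descent, deeper, watching force.

```bash
python3 -m pendant '0.045 0 0 0 0 0 0;0.045 0 0 0 0 0 0;0.045 0.01 0.0019 -0.0177 0 0 0;0.045 0.0202 0.0038 -0.0355 0 0 0;0.045 0.0221 0.0041 -0.039 0 0 0;0.045 0.0236 0.0044 -0.0416 0 0 0;0.045 0.0236 0.0044 -0.0416 0 0 0;0.045 0.0236 0.0044 -0.0416 0 0 0'
```

```text
time_s: 14.02
position: [0.4622, 0.0219, 0.0394]
tcp_rot: [0.618, 0.743, 0.198, 0.165]
contact_force: [-1.0, 0.6, 0.4]
opening: 0.0451
gripper_force: 0.0
```

```bash
python3 -m pendant '0.0 0 0 0 0 0 0;0 0 0 0 0 0 0;0 0 0 0 0 0 0;0 0 0 0 0 0 0;0 0 0 0 0 0 0;0 0 0 0 0 0 0' 30
```

```text
time_s: 14.52
position: [0.4614, 0.0222, 0.042]
tcp_rot: [0.617, 0.743, 0.2, 0.166]
contact_force: [-13.5, -3.4, 25.9]
opening: 0.0078
gripper_force: 30.6
```

```bash
python3 -m pendant '0.045 -0.002 0 0.004 0 0 0;0.045 -0.002 0 0.004 0 0 0;0.045 -0.002 0 0.004 0 0 0;0.045 0.001 0.0003 -0.002 0 0 0;0.045 0.0035 0.0006 -0.006 0 0 0;0.045 0.0035 0.0006 -0.006 0 0 0'
```

```text
time_s: 15.02
position: [0.4659, 0.0228, 0.0347]
tcp_rot: [0.617, 0.743, 0.199, 0.165]
contact_force: [-0.6, 0.9, -0.0]
opening: 0.0449
gripper_force: 0.0
```

```bash
python3 -c "
from h import *
s=monitor.read_state(); print(s['position'],s['contact_force'])
w=grab('wrist');print([(x['centre'],x['confidence']) for x in tip_of('wrist','syringe')])
r=R.from_euler('z',.185).as_matrix()
q=np.array([.4579,.0217,.0501])
print('nestframe from q:',np.linalg.inv(np.c_[r@[.75**.5,0,.5],r@[0,1,0],r@[-.5,0,.75**.5]])@(s['position']-q))
"; python3 -m pendant '0.045 0.0025 0.0005 -0.0043 0 0 0;0.045 0.0035 0.0006 -0.006 0 0 0;0.045 0.0035 0.0006 -0.006 0 0 0'
```

```text
[0.46591426 0.02279441 0.03473528] [-0.63739739  0.90925573 -0.03887401]
[([316.9, 295.3], 0.6)]
nestframe from q: [-0.00068589 -0.00039846 -0.01734565]
time_s: 15.37
position: [0.469, 0.0234, 0.0289]
tcp_rot: [0.617, 0.743, 0.199, 0.165]
contact_force: [0.2, 0.6, -0.2]
opening: 0.0452
gripper_force: 0.0
```

```bash
python3 -m pendant '0.0 0 0 0 0 0 0;0 0 0 0 0 0 0;0 0 0 0 0 0 0;0 0 0 0 0 0 0;0 0 0 0 0 0 0;0 0 0 0 0 0 0' 30
```

```text
time_s: 15.87
position: [0.4675, 0.0232, 0.0288]
tcp_rot: [0.617, 0.743, 0.198, 0.165]
contact_force: [-5.2, -0.9, 5.7]
opening: 0.0154
gripper_force: 31.5
```

```bash
python3 -m pendant '0 -0.005 -0.001 0.0087 0 0 0;0 -0.01 -0.002 0.0175 0 0 0;0 -0.02 -0.004 0.035 0 0 0;0 -0.025 -0.004 0.06 0 0 0;0 -0.025 -0.004 0.1 0 0 0;0 -0.025 -0.004 0.12 0 0 0;0 -0.025 -0.004 0.12 0 0 0;0 -0.025 -0.004 0.12 0 0 0'
python3 - <<'E'
from h import *
w=grab('wrist');print([(x['centre'],x['confidence']) for x in tip_of('wrist','syringe')])
s=monitor.read_state();print(s["opening"],s["gripper_force"])
M=tool([0,0,-1],[np.cos(np.radians(160.3)),np.sin(np.radians(160.3)),0])
for p in([.468,-.285,.16],[.468,-.285,.03]): print(to(p,M))
print(s["qpos"])
E
```

```text
time_s: 16.53
position: [0.45, 0.0376, 0.0953]
tcp_rot: [0.611, 0.746, 0.216, 0.153]
contact_force: [-0.3, 1.0, -0.8]
opening: 0.0151
gripper_force: 29.3
[]
0.015580610765606177 29.288252592086792
[ 0.0173 -0.3227  0.064  -0.3947  0.3984  1.0019]
[ 0.0173 -0.3227 -0.066  -0.3947  0.3984  1.0019]
[-0.04712161  0.10694134  2.47881572  1.32188115  0.1637641  -1.5232586 ]
```

```bash
python3 -m pendant '0 0 -0.02 0.064 0 0 0;0 0 -0.02 0.08 -0.04 0.04 0.1;0 0.0173 -0.3227 0.08 -0.3947 0.3984 1.0019;0 0.0173 -0.3227 0.08 -0.3947 0.3984 1.0019;0 0.0173 -0.3227 0.08 -0.3947 0.3984 1.0019;0 0.0173 -0.3227 0.08 -0.3947 0.3984 1.0019;0 0.0173 -0.3227 0.08 -0.3947 0.3984 1.0019;0 0.0173 -0.3227 0.08 -0.3947 0.3984 1.0019;0 0.0173 -0.3227 0.08 -0.3947 0.3984 1.0019;0 0.0173 -0.3227 0.08 -0.3947 0.3984 1.0019;0 0.0173 -0.3227 0.08 -0.3947 0.3984 1.0019;0 0.0173 -0.3227 0.08 -0.3947 0.3984 1.0019'
cat > st.py <<'E'
from h import *
M=tool([0,0,-1],[np.cos(np.radians(160.3)),np.sin(np.radians(160.3)),0])
for p in([.468,-.285,.1],[.468,-.285,.02]): print(to(p,M))
s=monitor.read_state();print(s["opening"],s["gripper_force"],s["qpos"])
E
python3 st.py
```

```text
time_s: 17.63
position: [0.4699, -0.2851, 0.1745]
tcp_rot: [0.169, 0.986, 0.001, 0.0]
contact_force: [0.1, 1.0, -0.2]
opening: 0.0153
gripper_force: 29.3
[-0.0019  0.0001 -0.0745 -0.0013  0.001  -0.005 ]
[-1.900e-03  1.000e-04 -1.545e-01 -1.300e-03  1.000e-03 -5.000e-03]
0.015286646861104937 29.344757795333862 [-0.54906662  0.27563972  1.83167579  0.00186252  1.03413443 -1.78200628]
```

```bash
python3 -m pendant '0 -0.002 0 -0.04 0 0 0;0 -0.002 0 -0.08 0 0 0;0 -0.002 0 -0.12 0 0 0;0 -0.002 0 -0.145 0 0 0;0 -0.002 0 -0.155 0 0 0;0 -0.002 0 -0.162 0 0 0;0 -0.002 0 -0.167 0 0 0;0 -0.002 0 -0.167 0 0 0;0 -0.002 0 -0.167 0 0 0'
```

```text
time_s: 18.38
position: [0.4665, -0.2852, 0.009]
tcp_rot: [0.172, 0.985, -0.001, 0.001]
contact_force: [-0.2, -0.2, 0.2]
opening: 0.0151
gripper_force: 29.3
```

```bash
python3 -m pendant '0 0 0 -0.003 0 0 0;0 0 0 -0.006 0 0 0;0 0 0 -0.006 0 0 0'
```

```text
time_s: 18.63
position: [0.4658, -0.2851, 0.0021]
tcp_rot: [0.172, 0.985, -0.001, 0.0]
contact_force: [-0.7, -0.1, -0.5]
opening: 0.0157
gripper_force: 29.3
```

```bash
python3 -m pendant '0.03 0 0 0 0 0 0;0.04 0 0 0 0 0 0;0.04 0 0 0 0 0 0;0.04 0 0 0 0 0 0;0.04 0 0 0.03 0 0 0;0.04 0 0 0.07 0 0 0;0.04 0 0 0.11 0 0 0;0.04 0 0 0.15 0 0 0;0.04 0 0 0.17 0 0 0;0.04 0 0 0.17 0 0 0'
python3 - <<'E'
from h import *
np.set_printoptions(precision=4,suppress=True)
F={c:grab(c) for c in("wrist","top","scene")}
rs=[]
for c in F:
    l=tip_of(c,"syringe"); print(c,[(np.round(x["centre"],1),round(x["confidence"],2)) for x in l])
    if l: print(onz(F[c],l[0]["centre"],.024))
# tester yaw: white body in top and scene
print({c:[(np.round(x["centre"],1),round(x["confidence"],2)) for x in tip_of(c,"tester")] for c in F})
E
```

```text
time_s: 19.47
position: [0.4683, -0.2867, 0.1773]
tcp_rot: [0.172, 0.985, -0.002, 0.004]
contact_force: [0.9, -1.1, 0.8]
opening: 0.04
gripper_force: 0.0
wrist [(array([321.1, 203.3]), 0.82)]
[ 0.4623 -0.2829  0.024 ]
top [(array([445.7, 281. ]), 0.75)]
[ 0.4571 -0.2827  0.024 ]
scene [(array([401.2, 207.4]), 0.47), (array([266.4, 335.5]), 0.27)]
[ 0.4571 -0.2621  0.024 ]
{'wrist': [(array([492.9, 125.8]), 0.78)], 'top': [(array([374.2, 284.4]), 0.88), (array([196.6, 235.5]), 0.71)], 'scene': [(array([269.8, 332.9]), 0.94), (array([386. , 243.1]), 0.74), (array([269.8, 340.3]), 0.4)]}
```

```bash
python3 -c "
from h import *
f=grab('top'); a=onz(f,(182.5,228),.027);b=onz(f,(211,244),.03);print(a,b,np.degrees(np.arctan2(*(a-b)[1::-1])))"
python3 -m pendant '0.0854 0 0.26 0.03 0 0 -0.8;0.0854 0 0.26 0.03 0 0 -0.8;0.0854 0 0.26 0.03 0 0 -0.8;0.0854 0 0.26 0.03 0 0 -0.8;0.0854 0 0.26 0.03 0 0 -0.8;0.0854 0 0.26 0.03 0 0 -0.8;0.0854 0 0.26 0.03 0 0 -0.8;0.0854 0 0.26 0.03 0 0 -0.8'
python3 -m pendant '0.0854 0.06 0.26 0 0 0 -0.95;0.0854 0.06 0.26 0 0 0 -0.95;0.0854 0.06 0.26 0 0 0 -0.95;0.0854 0.06 0.26 0 0 0 -0.95;0.0854 0.06 0.26 0 0 0 -0.95;0.0854 0.06 0.26 0 0 0 -0.95;0.0854 0.06 0.26 0 0 0 -0.95;0.0854 0.06 0.26 0 0 0 -0.95;0.0854 0.06 0.26 0 0 0 -0.95'
```

```text
[0.56144194 0.28036839 0.027     ] [0.52747572 0.21542373 0.03      ] 62.39031772935387
time_s: 20.63
position: [0.4655, -0.0208, 0.2023]
tcp_rot: [0.545, 0.838, 0.0, -0.001]
contact_force: [-0.3, -0.4, 0.1]
opening: 0.0854
gripper_force: 0.0
time_s: 21.38
position: [0.5257, 0.2365, 0.2011]
tcp_rot: [0.867, 0.499, -0.001, -0.001]
contact_force: [0.3, -0.9, -0.7]
opening: 0.0853
gripper_force: 0.0
```

```bash
cat > m6.py <<'E'
from h import *
np.set_printoptions(precision=4,suppress=True)
w=grab("wrist"); s=monitor.read_state(); print(s["qpos"])
for t in("tester","flux_jar","ball_jar","paste_jar"):
    l=tip_of("wrist",t);print(t,[(np.round(x["centre"],1),round(x["confidence"],2)) for x in l[:2]],onz(w,l[0]["centre"],.02) if l else "")
l=look_for("wrist","tester")
if l:
    c=np.array(l[0]["centre"]);print("look",c,l[0]["confidence"])
    im=w["image"].astype(int); m=((im.min(2)>135)).astype(np.uint8)*255
    k=cv2.connectedComponentsWithStats(cv2.morphologyEx(m,cv2.MORPH_CLOSE,np.ones((25,25))))
    i=k[1][int(c[1]),int(c[0])]; mm=(k[1]==i).astype(np.uint8); print(k[2][i])
    r=cv2.minAreaRect(cv2.findContours(mm,0,2)[0][0]);b=cv2.boxPoints(r);print(r);print([(np.round(q,1).tolist(),onz(w,q,.034)) for q in b])
x,y=c.astype(int); cv2.imwrite("pics/w8.png",w["image"][:,:,::-1])
E
python3 m6.py
```

```text
[0.4175 0.2876 1.7495 0.0015 1.1067 0.9397]
tester [(array([335.9, 181.2]), 0.87)] [0.5487 0.2499 0.02  ]
flux_jar [(array([321.1, 259.3]), 0.9)] [0.5018 0.1947 0.02  ]
ball_jar [(array([395.6, 388.3]), 0.7), (array([292.3, 125.8]), 0.55)] [0.4975 0.0373 0.02  ]
paste_jar [(array([380.6, 111. ]), 0.68), (array([584.1, 379.2]), 0.5)] [0.6089 0.2816 0.02  ]
look [337.8 184.2] 0.96
[ 317  137   37  123 3005]
((337.23663330078125, 197.92478942871094), (35.04512023925781, 120.89317321777344), 3.4064433574676514)
[([316.20001220703125, 257.20001220703125], array([0.5016, 0.2028, 0.034 ])), ([323.29998779296875, 136.5], array([0.5583, 0.2882, 0.034 ])), ([358.29998779296875, 138.60000610351562], array([0.5817, 0.2727, 0.034 ])), ([351.1000061035156, 259.29998779296875], array([0.5271, 0.1858, 0.034 ]))]
```

```bash
python3 - <<'E'
from h import *
w=grab("wrist"); im=w["image"].astype(int)
print([im[y,338].tolist() for y in range(130,270,10)])
E
python3 - <<'E'
import sys; sys.path.insert(0,'.')
from h import *
w=grab("wrist"); cv2.imwrite("pics/w9.png",cv2.resize(w["image"][100:290,270:430],None,fx=3.1,fy=3.1,interpolation=cv2.INTER_CUBIC)[:,:,::-1])
E
```

```text
[[45, 45, 48], [135, 132, 132], [176, 171, 168], [215, 212, 205], [83, 81, 80], [80, 77, 77], [80, 77, 77], [156, 153, 147], [216, 213, 206], [216, 213, 206], [67, 60, 59], [69, 60, 60], [203, 178, 153], [219, 94, 65]]
```

View pics/w9.png

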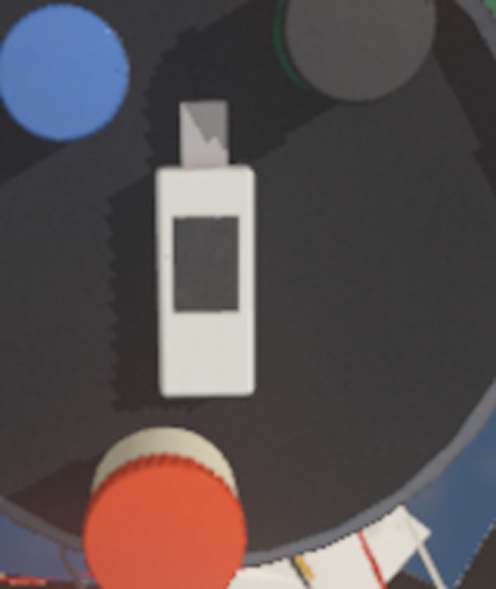

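Crop: the white meter is upright in view, body corners (156,168), (254,167), (255,395), (161,397). The plug is on top at (204,134), the screen is up, blue jar upper left, black jar upper right, red jar below. The sides at x = -9 mm are free. Computing the grasp.

```bash
cat > m7.py <<'E'
from h import *
np.set_printoptions(precision=4,suppress=True)
w=grab("wrist")
P=[onz(w,(270+x/3.1,100+y/3.1),.034) for x,y in((156,168),(254,167),(255,396),(161,397))]
f=(P[0]+P[1])/2;b=(P[2]+P[3])/2;print("len",np.linalg.norm(f-b),"wid",np.linalg.norm(P[0]-P[1]),np.linalg.norm(P[2]-P[3]))
d=(f-b)/np.linalg.norm(f-b);h=np.arctan2(d[1],d[0]);print("heading",np.degrees(h))
g=(f+b)/2; print("grasp",g,"origin",g+.009*d)
M=tool([0,0,-1],d)
for z in(.06,.02): print(z,to([g[0],g[1],z],M))
E
python3 m7.py
```

```text
len 0.06220401511516229 wid 0.02572031705551535 0.02600309136005465
heading 61.32964321723087
grasp [0.5455 0.2414 0.034 ] origin [0.5498 0.2493 0.034 ]
0.06 [ 0.0198  0.0071 -0.1421 -0.0013 -0.0012  0.0245]
0.02 [ 0.0198  0.0071 -0.1821 -0.0013 -0.0012  0.0245]
```

Sizes match (62.2 × 26 mm). Going down to just above the meter.

```bash
python3 -m pendant '0.042 0.0198 0.0071 -0.04 -0.0013 -0.0012 0.0245;0.042 0.0198 0.0071 -0.08 -0.0013 -0.0012 0.0245;0.042 0.0198 0.0071 -0.12 -0.0013 -0.0012 0.0245;0.042 0.0198 0.0071 -0.155 -0.0013 -0.0012 0.0245;0.042 0.0198 0.0071 -0.17 -0.0013 -0.0012 0.0245;0.042 0.0198 0.0071 -0.172 -0.0013 -0.0012 0.0245;0.042 0.0198 0.0071 -0.172 -0.0013 -0.0012 0.0245' 30
python3 - <<'E'
from h import *
np.set_printoptions(precision=4,suppress=True)
w=grab("wrist");s=monitor.read_state();l=tip_of("wrist","tester")
print([(x["centre"],x["confidence"]) for x in l]); print(onz(w,l[0]["centre"],.02) if l else 0)
im=w["image"].astype(int)
for y in range(150,300,15):
    x=np.nonzero(im[y,240:400].min(1)>150)[0]+240; print(y,(x.min(),x.max()) if len(x) else None)
p=np.array([.5455,.2414,.034]);d=np.array([np.cos(1.0704),np.sin(1.0704),0]);lf=np.array([-d[1],d[0],0])
for k in(-.031,0,.031): print(k,proj(w,p+k*d+.013*lf),proj(w,p+k*d-.013*lf))
E
```

```text
time_s: 22.42
position: [0.545, 0.2416, 0.0292]
tcp_rot: [0.86, 0.51, -0.001, -0.0]
contact_force: [-0.5, 0.2, -0.0]
opening: 0.0418
gripper_force: 0.0
[([321.9, 264.7], 0.57)]
[0.5504 0.25   0.02  ]
150 (np.int64(258), np.int64(270))
165 (np.int64(264), np.int64(273))
180 (np.int64(266), np.int64(270))
195 (np.int64(308), np.int64(312))
210 (np.int64(308), np.int64(329))
225 (np.int64(295), np.int64(349))
240 (np.int64(291), np.int64(351))
255 (np.int64(291), np.int64(351))
270 (np.int64(292), np.int64(350))
285 (np.int64(292), np.int64(350))
-0.031 [292.9496 359.8703] [350.0954 359.8926]
0 [291.5253 297.4669] [351.6258 297.4779]
0.031 [289.9558 228.2631] [353.3119 228.2601]
```

```bash
python3 -m pendant '0.042 0 0 -0.012 0 0 0;0.042 0 0 -0.02 0 0 0;0.042 0 0 -0.025 0 0 0;0.042 0 0 -0.025 0 0 0'; python3 -m pendant '0.042 0 0 -0.002 0 0 0;0.042 0 0 -0.004 0 0 0;0.042 0 0 -0.004 0 0 0'
```

```text
time_s: 22.85
position: [0.5447, 0.2418, 0.0038]
tcp_rot: [0.86, 0.51, -0.001, -0.0]
contact_force: [-1.2, -0.1, -0.8]
opening: 0.0421
gripper_force: 0.0
time_s: 23.1
position: [0.5453, 0.242, 0.0006]
tcp_rot: [0.86, 0.51, -0.0, -0.0]
contact_force: [-0.6, -0.4, 0.6]
opening: 0.0421
gripper_force: 0.0
```

```bash
for i in 1 2; do python3 -m pendant '0.042 0 0 -0.001 0 0 0;0.042 0 0 -0.002 0 0 0;0.042 0 0 -0.0025 0 0 0' | grep -E 'pos|contact'; done
```

```text
position: [0.5455, 0.2421, -0.0016]
contact_force: [0.7, -0.5, -0.0]
position: [0.5456, 0.2422, -0.0023]
contact_force: [-7.7, -3.1, 28.7]
```

```bash
python3 -m pendant '0.042 0 0 0.0125 0 0 0;0.042 0 0 0.0125 0 0 0;0.042 0 0 0.0125 0 0 0;0 0 0 0.0125 0 0 0;0 0 0 0.0125 0 0 0;0 0 0 0.0125 0 0 0;0 0 0 0.0125 0 0 0;0 0 0 0.0125 0 0 0' 40
```

```text
time_s: 24.27
position: [0.5453, 0.242, 0.0082]
tcp_rot: [0.86, 0.51, -0.0, -0.0]
contact_force: [-0.3, -0.5, 4.9]
opening: 0.0248
gripper_force: 39.3
```

```bash
python3 -m pendant '0 0 0 0.01 0 0 0;0 0 0 0.03 0 0 0;0 0 0 0.06 0 0 0;0 0 0 0.1 0 0 0;0 0 0 0.14 0 0 0;0 0 0 0.17 0 0 0;0 0 0 0.17 0 0 0'
cat > m8.py <<'E'
from h import *
import sys
np.set_printoptions(precision=4,suppress=True)
w=grab("wrist");s=monitor.read_state();M=R.from_quat(s["tcp_rot"]).as_matrix()
print([(x["centre"],x["confidence"]) for x in tip_of("wrist","tester")[:2]],s["opening"],s["qpos"])
im=w["image"].astype(int)
for y in range(150,300,10):
    x=np.nonzero(im[y,270:380].min(1)>130)[0]+270; print(y,(x.min(),x.max()) if len(x) else None)
# predicted: held meter top at tool z = -t, x=+31 front edge
for t in(.015,.02,.026,.03,.034):
    print(t,[proj(w,s["position"]+M@np.array([x,y,-t])).round(1).tolist() for x,y in((.031,-.013),(.031,.013),(.049,-.006),(.049,.006))])
E
python3 m8.py
```

```text
time_s: 24.85
position: [0.5488, 0.2436, 0.1855]
tcp_rot: [0.86, 0.51, 0.005, 0.001]
contact_force: [0.8, -0.4, 0.4]
opening: 0.0242
gripper_force: 39.5
[([318.6, 287.0], 0.71)] 0.02428747693853802 [0.4152 0.3377 1.7237 0.0001 1.0737 0.9156]
150 (np.int64(290), np.int64(291))
160 None
170 None
180 None
190 None
200 (np.int64(305), np.int64(336))
210 (np.int64(305), np.int64(336))
220 (np.int64(305), np.int64(336))
230 (np.int64(305), np.int64(336))
240 (np.int64(289), np.int64(352))
250 (np.int64(286), np.int64(355))
260 (np.int64(286), np.int64(355))
270 (np.int64(286), np.int64(355))
280 (np.int64(286), np.int64(354))
290 (np.int64(287), np.int64(354))
0.015 [[285.1, 235.8], [351.0, 235.7], [302.3, 190.4], [333.7, 190.4]]
0.02 [[284.1, 239.3], [352.0, 239.3], [301.7, 192.6], [334.2, 192.6]]
0.026 [[282.7, 244.0], [353.3, 243.9], [301.0, 195.5], [334.8, 195.5]]
0.03 [[281.7, 247.2], [354.2, 247.2], [300.5, 197.6], [335.2, 197.6]]
0.034 [[280.7, 250.7], [355.2, 250.6], [300.0, 199.8], [335.7, 199.7]]
```

```bash
cat > m9.py <<'E'
from h import *
import sys
np.set_printoptions(precision=4,suppress=True)
a=.186; r=R.from_euler("z",a).as_matrix();n=r@[-.5,0,.75**.5];up=r@[.75**.5,0,.5]
p=np.array([.487,.0243,.0623])-.001*up
for h in map(float,sys.argv[1:]):
    q=p-.009*up+h*n; print(h,q,to(q,nestM(a,0)))
print(monitor.read_state()["qpos"])
E
python3 m9.py .08 .02
```

```text
0.08 [0.4392 0.0153 0.1266] [-0.1068 -0.227  -0.0533  0.3178 -0.4349 -0.8633]
0.02 [0.4687 0.0208 0.0746] [-0.0773 -0.2215 -0.1052  0.3178 -0.4349 -0.8633]
[0.4152 0.34   1.7264 0.     1.0727 0.9156]
```

```bash
python3 -m pendant '0 -0.02 -0.04 0 0.06 -0.08 -0.16;0 -0.1068 -0.227 -0.02 0.3178 -0.4349 -0.8633;0 -0.1068 -0.227 -0.02 0.3178 -0.4349 -0.8633;0 -0.1068 -0.227 -0.02 0.3178 -0.4349 -0.8633;0 -0.1068 -0.227 -0.02 0.3178 -0.4349 -0.8633;0 -0.1068 -0.227 -0.02 0.3178 -0.4349 -0.8633;0 -0.1068 -0.227 -0.02 0.3178 -0.4349 -0.8633;0 -0.1068 -0.227 -0.02 0.3178 -0.4349 -0.8633;0 -0.1068 -0.227 -0.02 0.3178 -0.4349 -0.8633;0 -0.1068 -0.227 -0.02 0.3178 -0.4349 -0.8633;0 -0.1068 -0.227 -0.02 0.3178 -0.4349 -0.8633;0 -0.1068 -0.227 -0.02 0.3178 -0.4349 -0.8633'
python3 m9.py .08 .02
```

```text
time_s: 25.95
position: [0.4396, 0.0157, 0.1585]
tcp_rot: [0.962, 0.092, 0.256, -0.025]
contact_force: [-0.4, -0.3, 0.3]
opening: 0.0245
gripper_force: 39.5
0.08 [0.4392 0.0153 0.1266] [-0.0004 -0.0004 -0.032  -0.     -0.0032 -0.0049]
0.02 [0.4687 0.0208 0.0746] [ 0.0291  0.0051 -0.0839 -0.     -0.0032 -0.0049]
[-0.077  -0.0901  2.4311  0.4289  0.3233  0.9281]
```

```bash
python3 -m pendant '0 0.0 0 -0.032 0 -0.0032 -0.0049;0 0.015 0.003 -0.058 0 -0.0032 -0.0049;0 0.0291 0.0051 -0.0839 0 -0.0032 -0.0049;0 0.0291 0.0051 -0.0839 0 -0.0032 -0.0049;0 0.0291 0.0051 -0.0839 0 -0.0032 -0.0049;0 0.0291 0.0051 -0.0839 0 -0.0032 -0.0049;0 0.0291 0.0051 -0.0839 0 -0.0032 -0.0049'
python3 m9.py .02 .0
python3 - <<'E'
from h import *
np.set_printoptions(precision=4,suppress=True)
w=grab("wrist");s=monitor.read_state();im=w["image"];save(w,"w10.png")
print([(x["centre"],x["confidence"]) for x in tip_of("wrist","pad_top")[:2]],[(x["centre"],x["confidence"]) for x in tip_of("wrist","tester")[:2]])
hsv=cv2.cvtColor(im,cv2.COLOR_RGB2HSV)
# row profiles: classify D dark,B blue,O orange,W white,g grey
def cl(px,h):
    if h[1]>120 and 100<=h[0]<=125: return 'B' if h[2]>90 else 'b'
    if h[1]>130 and h[0]<25 : return 'O'
    if px.min()>170: return 'W'
    if px.min()>105: return 'g'
    return '.'
for y in range(90,310,5): print(y,''.join(cl(im[y,x],hsv[y,x]) for x in range(220,420,2)))
E
```

```text
time_s: 26.53
position: [0.4696, 0.0218, 0.0759]
tcp_rot: [0.961, 0.09, 0.259, -0.025]
contact_force: [1.2, -0.5, 1.2]
opening: 0.0242
gripper_force: 39.5
0.02 [0.4687 0.0208 0.0746] [-0.0009 -0.0009 -0.0013 -0.0024  0.0034 -0.0007]
0.0 [0.4785 0.0227 0.0573] [ 0.0089  0.0009 -0.0186 -0.0024  0.0034 -0.0007]
[-0.0489  0.1878  2.4568  1.7199  0.1206 -0.3539]
[] [([319.4, 286.5], 0.95), ([570.5, 381.4], 0.6)]
90 ggg.................................gWWWWWWWWWWWWWWWWWWWWg..........................................
95 ........................................gWWWWWWWWWWWWWW.......................g..............gg.....
100 ............................................WWWWWWWWg..........................g............gWWW....
105 ...............................................gWWg.................................................
110 ..........................................OO........................................................
115 .............WWWg........................OOOO.......................................................
120 ................O........................................
[... 3228 characters left out ...]
BBBggWWWWWWWWWWWWWWWWWWWWWWWWWWWWWWWWggggBBBBBBBBBBBBBBBBBBBBBBBBBBBBB
280 ...BBBBBBBBBBBBBBBBBBBBBBBBBBBBBBggWWWg.......................gWWWWggggBBBBBBBBBBBBBBBBBBBBBBBBBBBBB
285 ...BBBBBBBBBBBBBBBBBBBBBBBBBB....ggWWWg.......................gWWWWggggBBBBBBBBBBBBBBBBBBBBBBBBBBBBB
290 ...BBBBBBBBBBBBBBBBBBBBBB........ggWWgg.......................gWWWWgggg.BBBBBBBBBBBBBBBBBBBBBBBBBBBB
295 ...BBBBBBBBBBBBBBBBBBBBB.WWWWWWg..ggWWg.......................gWWWg..WWWWWWW.BBBBBBBBBBBBBBBBBBBBBBB
300 ...BBBBBBBBBBBBBBBBBBBBBWWWWWWW...ggWWg.......................gWWWg..gWWWWWWWBBBBBBBBBBBBBBBBBBBBBBB
305 ...BBBBBBBBBBBBBB......gWWWWWWg...ggWWg.......................gWWgg...WWWWWWWg......BBBBBBBBBBBBBBBB
```

```bash
cat > m10.py <<'E'
from h import *
np.set_printoptions(precision=4,suppress=True)
w=grab("wrist");s=monitor.read_state();im=w["image"].astype(float)
B=im[:,:,2]-im[:,:,0]          # blueness
Wt=im.min(2)
def cross(v,lo,hi,th,rising):
    for i in range(lo,hi):
        a,b=v[i],v[i+1]
        if (a<th<=b) if rising else (a>=th>b): return i+(th-a)/(b-a)
    return np.nan
def line(name,t,v):
    t=np.array(t,float);v=np.array(v);k=~np.isnan(v)
    for _ in range(3):
        c=np.polyfit(t[k],v[k],1);e=np.abs(np.polyval(c,t)-v);k=k&(e<1.5)
    print(name,"n",k.sum(),"slope deg",round(np.degrees(np.arctan(c[0])),2),"mid",t[k].mean(),round(np.polyval(c,t[k].mean()),2));return c
rows=range(222,284,2)
T=float(np.median(B[170:180,240:300]))/2
line("recL",rows,[cross(B[y],262,310,T,False) for y in rows])
line("recR",rows,[cross(B[y],352,400,T,True) for y in rows])
rs=range(168,194,2)
line("slotL",rs,[cross(B[y],295,330,T,False) for y in rs]); line("slotR",rs,[cross(B[y],325,360,T,True) for y in rs])
cs=list(range(225,305,4))+list(range(350,410,4))
line("ridge",cs,[cross(B[:,x],150,185,T,True) for x in cs])
cs=list(range(290,302,1))+list(range(348,362,1))
cm=line("mouthtop",cs,[cross(B[:,x],198,225,T,False) for x in cs])
rb=range(250,278,2)
line("bodyR",rb,[cross(Wt[y],345,370,182,False) for y in rb]);line("bodyL",rb,[cross(Wt[y],275,300,182,True) for y in rb])
rp=range(202,236,2)
line("plugL",rp,[cross(Wt[y],295,315,110,True) for y in rp]);line("plugR",rp,[cross(Wt[y],325,350,115,False) for y in rp])
cs=range(308,334,2); line("bodytop",cs,[cross(Wt[:,x],232,252,185,True) for x in cs]); line("plugend",cs,[cross(Wt[:,x],184,206,95,True) for x in cs])
# tool coords
M=R.from_quat(s["tcp_rot"]).as_matrix()
def tl(px,z):
    o,d=ray(w,px);o=M.T@(o-s["position"]);d=M.T@d;return o+d*(z-o[2])/d[2]
import sys
h=float(sys.argv[1]); print("face z",h)
print("mouth top edge (x=+26.5)",tl((325,np.polyval(cm,325)),h)[:2])
E
python3 m10.py .0215
python3 - <<'E'
from h import *
w=grab("wrist");s=monitor.read_state();M=R.from_quat(s["tcp_rot"]).as_matrix()
def tl(px,z):
    o,d=ray(w,px);o=M.T@(o-s["position"]);d=M.T@d;return o+d*(z-o[2])/d[2]
for r in(238,240,242): print(r,tl((320,r),-.026)[:2])
for r in(193,195,197): print(r,tl((320,r),-.021)[:2])
E
```

```text
recL n 31 slope deg -2.51 mid 252.0 285.41
recR n 7 slope deg 10.81 mid 260.57142857142856 360.73
slotL n 13 slope deg 0.43 mid 180.0 307.8
slotR n 13 slope deg -1.04 mid 180.0 343.27
ridge n 34 slope deg 0.45 mid 314.8529411764706 158.72
mouthtop n 26 slope deg 0.64 mid 327.2692307692308 206.38
bodyR n 1 slope deg 35.25 mid 250.0 353.43
bodyL n 1 slope deg 29.91 mid 250.0 287.62
plugL n 15 slope deg 0.67 mid 219.2 304.01
plugR n 17 slope deg -0.79 mid 218.0 336.07
bodytop n 13 slope deg -0.43 mid 320.0 242.3
plugend n 13 slope deg 0.19 mid 320.0 194.32
face z 0.0215
mouth top edge (x=+26.5) [0.0343 0.0014]
238 [ 0.03284834 -0.00098837]
240 [ 0.03210366 -0.00098907]
242 [ 0.03135675 -0.00098978]
193 [ 0.0481541 -0.0009764]
195 [ 0.04743126 -0.00097708]
197 [ 0.04670636 -0.00097777]m10.py:14: RankWarning: Polyfit may be poorly conditioned
  c=np.polyfit(t[k],v[k],1);e=np.abs(np.polyval(c,t)-v);k=k&(e<1.5)
m10.py:14: RankWarning: Polyfit may be poorly conditioned
  c=np.polyfit(t[k],v[k],1);e=np.abs(np.polyval(c,t)-v);k=k&(e<1.5)
m10.py:14: RankWarning: Polyfit may be poorly conditioned
  c=np.polyfit(t[k],v[k],1);e=np.abs(np.polyval(c,t)-v);k=k&(e<1.5)
m10.py:14: RankWarning: Polyfit may be poorly conditioned
  c=np.polyfit(t[k],v[k],1);e=np.abs(np.polyval(c,t)-v);k=k&(e<1.5)
m10.py:14: RankWarning: Polyfit may be poorly conditioned
  c=np.polyfit(t[k],v[k],1);e=np.abs(np.polyval(c,t)-v);k=k&(e<1.5)
m10.py:14: RankWarning: Polyfit may be poorly conditioned
  c=np.polyfit(t[k],v[k],1);e=np.abs(np.polyval(c,t)-v);k=k&(e<1.5)
```

Measured from the text picture: the slot centre is at column 325.5, the plug at 320 (2.5 mm to shift), the yaw error is about 0.6°, and along the slope it is within 1 mm. I correct and go down to 8 mm above the face.

```bash
python3 -m pendant '0 0.0001 -0.0026 -0.0003 0.0025 0.0043 -0.0094;0 0.0001 -0.0026 -0.0003 0.0025 0.0043 -0.0094;0 0.0001 -0.0026 -0.0003 0.0025 0.0043 -0.0094;0 0.006 -0.0015 -0.011 0.0025 0.0043 -0.0094;0 0.0124 -0.0003 -0.022 0.0025 0.0043 -0.0094;0 0.0124 -0.0003 -0.022 0.0025 0.0043 -0.0094;0 0.0124 -0.0003 -0.022 0.0025 0.0043 -0.0094;0 0.0124 -0.0003 -0.022 0.0025 0.0043 -0.0094'
python3 m10.py -0.0035 2>/dev/null; python3 m9.py 0
```

```text
time_s: 27.45
position: [0.48, 0.0207, 0.0541]
tcp_rot: [0.962, 0.083, 0.257, -0.025]
contact_force: [0.3, -0.3, -1.0]
opening: 0.024
gripper_force: 39.5
recL n 31 slope deg 1.87 mid 252.0 274.02
recR n 31 slope deg -1.4 mid 252.0 360.92
slotL n 13 slope deg 0.73 mid 180.0 296.94
slotR n 13 slope deg -0.54 mid 180.0 337.6
ridge n 34 slope deg -0.23 mid 312.61764705882354 160.93
mouthtop n 21 slope deg -0.13 mid 330.95238095238096 215.76
bodyR n 1 slope deg 35.24 mid 250.0 353.29
bodyL n 4 slope deg -1.43 mid 253.0 276.96
plugL n 16 slope deg 0.42 mid 218.125 304.03
plugR n 17 slope deg -1.07 mid 218.0 336.09
bodytop n 13 slope deg -0.36 mid 320.0 242.32
plugend n 13 slope deg 0.41 mid 320.0 194.34
face z -0.0035
mouth top edge (x=+26.5) [0.0357 0.0012]
0.0 [0.4785 0.0227 0.0573] [-0.0014  0.002   0.003  -0.0057 -0.002   0.0118]
[-0.0465  0.2638  2.446   2.1742  0.1392 -0.7971]
```

```bash
python3 -m pendant '0 0.0002 0.0012 0.0002 0 0 0;0 0.0002 0.0012 0.0002 0 0 0;0 0.0031 0.0018 -0.005 0 0 0;0 0.0046 0.002 -0.0076 0 0 0;0 0.0061 0.0023 -0.0102 0 0 0;0 0.0061 0.0023 -0.0102 0 0 0'
python3 m10.py -0.0155 2>/dev/null
```

```text
time_s: 28.0
position: [0.4863, 0.0229, 0.044]
tcp_rot: [0.962, 0.083, 0.257, -0.025]
contact_force: [0.1, 0.4, -0.3]
opening: 0.0241
gripper_force: 39.5
recL n 10 slope deg 1.99 mid 263.0 273.06
recR n 29 slope deg -1.33 mid 254.0 366.84
slotL n 13 slope deg -1.79 mid 180.0 297.81
slotR n 13 slope deg 1.8 mid 180.0 341.65
ridge n 33 slope deg -0.12 mid 313.6969696969697 165.49
mouthtop n 17 slope deg 0.11 mid 344.1764705882353 224.76
bodyR n 1 slope deg 35.24 mid 250.0 353.23
bodyL n 1 slope deg 28.9 mid 250.0 276.0
plugL n 17 slope deg 0.34 mid 218.0 304.04
plugR n 17 slope deg -1.01 mid 218.0 336.06
bodytop n 13 slope deg -0.46 mid 320.0 242.4
plugend n 13 slope deg 0.52 mid 320.0 194.39
face z -0.0155
mouth top edge (x=+26.5) [0.0351 0.001 ]
```

```bash
python3 -m pendant '0 0.0010 0.0002 -0.0017 0 0 0;0 0.0017 0.0003 -0.003 0 0 0;0 0.0017 0.0003 -0.003 0 0 0' | grep -E 'pos|cont';python3 -m pendant '0 0.0005 0.0001 -0.0009 0 0 0;0 0.001 0.0002 -0.0017 0 0 0;0 0.001 0.0002 -0.0017 0 0 0'| grep -E 'pos|cont'
```

```text
position: [0.4881, 0.0232, 0.041]
contact_force: [0.3, -0.2, 0.4]
position: [0.4885, 0.0233, 0.0402]
contact_force: [-14.9, -3.6, 31.9]
```

```bash
python3 -m pendant '0.01 -0.0005 -0.0001 0.0009 0 0 0;0.05 -0.0005 -0.0001 0.0009 0 0 0;0.05 -0.0005 -0.0001 0.0009 0 0 0;0.05 -0.0005 -0.0001 0.0009 0 0 0;0.05 -0.0005 -0.0001 0.0009 0 0 0;0.05 -0.006 -0.0011 0.0105 0 0 0;0.05 -0.0123 -0.0023 0.0217 0 0 0;0.05 -0.0172 -0.0032 0.0303 0 0 0;0.05 -0.0172 -0.0032 0.0303 0 0 0;0.05 -0.0172 -0.0032 0.0303 0 0 0'
cat > m11.py <<'E'
from h import *
w=grab("wrist");im=w["image"];save(w,"w11.png")
s=monitor.read_state();print(s["position"],s["contact_force"])
print("tester",[(x["centre"],x["confidence"]) for x in tip_of("wrist","tester")[:2]],"pad",[(x["centre"],x["confidence"]) for x in tip_of("wrist","pad_top")[:2]])
hsv=cv2.cvtColor(im,cv2.COLOR_RGB2HSV)
def cl(px,h):
    if h[1]>120 and 100<=h[0]<=125: return 'B' if h[2]>90 else 'b'
    if h[1]>130 and h[0]<25 : return 'O'
    if px.min()>170: return 'W'
    if px.min()>105: return 'g'
    return '.'
for y in range(150,370,5): print(y,''.join(cl(im[y,x],hsv[y,x]) for x in range(240,410,2)))
E
python3 m11.py
```

```text
time_s: 29.38
position: [0.4717, 0.0201, 0.0701]
tcp_rot: [0.962, 0.083, 0.258, -0.025]
contact_force: [-0.4, 0.2, 0.3]
opening: 0.0502
gripper_force: 0.0
[0.47187677 0.02013609 0.06980955] [ 0.03997863  0.02208051 -0.16261904]
tester [([324.4, 258.1], 0.96), ([572.6, 379.9], 0.83)] pad []
150 Wg............................gWWWWW.................................................
155 ...gWW....................gWWWWWWWWWWW............................................g..
160 BBBBBBBBBBBBBBBBBBBBBBBBBBBBBBBB.................BBBBBBBBB.BBBBBBBBBBBBBBBBBBBBBBBBBB
165 BBBBBBBBBBBBBBBBBBBBBBBBBBBBBBB..................BBBBBBBBBBBBBBBBBBBBBBBBBBBBBBBBBBBB
170 BBBBBBBBBBBBBBBBBBBBBBBBBBBBBBB..................BBBBBBBBBBBBBBBBBBBBBBBBBBBBBBBBBBBB
175 BBBBBBBBBBBBBBBBBBBBBBBBBBBBBBB..................BBBBBBBBBBBBBBBBBBBBBBBBBBBBBBBBBBBB
180 BBBBBBBBBBBBBBBBBBBBBBBBBBBBBBB..................BBBBBBBBBBBBBBBBBBBBBBBBBBBBBBBBBBB.
185 BBBBBBBBBBBBBBBBBBBBBBBBBBBBBBB...ggggggggggggg..BBBBBBBBBBBBBBBBBBBBBBBBBBBBBBBBB...
190 BBBBBBBBBBBBBBBBBBBBBBBBBBBBBBB...ggggggggggggg..BBBBBBBBBBBBBBBBBBBBBBBBBBBBBBBBB...
[... 2450 characters left out ...]
BBBBBBBggggBgWWWWWWWWWWWWWWWWWWWWWWWWWg.ggggBBBBBBBBBBBBBB...........W
335 ........BBBBBBBBBBBBBBgWgg.gWWWWWWWWWWWWWWWWWWWWWWWWWg.ggggBBBBBBBBBBBBBB............
340 ........BB.WWWWWBBBBBBgWWgggWWWWWWWWWWWWWWWWWWWWWWWWWWWWgggBBBBB.gWWWWBBB............
345 ........BgWWWWWWWgBBBBBBgWWggggggggggggggggggggggggWWWWWg.BBBBBggWWWWWWgB............
350 .......B.WWWWWWWgBBBBBBBBBBBBBBBBBBBBBBBBBBBBBBBBBBBBBBBBBBBBBBBgWWWWWWWBB...........
355 .......BWWWWWWWg.BBBBBBBBBBBBBBBBBBBBBBBBBBBBBBBBBBBBBBBBBBBBBBBggWWWWWWgB...........
360 ......BgWWWWWWWgBBBBBBBBBBBBBBBBBBBBBBBBBBBBBBBBBBBBBBBBBBBBBBBBBgWggWWWWBB..........
365 .....BBBgggggggBBBBBBBBBBBBBBBBBBBBBBBBBBBBBBBBBBBBBBBBBBBBBBBBBB.gWWWWW.BBB.........
```

The text picture shows the meter seated in the recess: body columns 292–348 within mouth 280–358, plug in slot. Now close the fingers and press, guarded.

```bash
python3 -m pendant '0 0 0 0 0 0 0;0 0 0 0 0 0 0;0 0 0 0 0 0 0;0 0 0 0 0 0 0;0 0 0 0 0 0 0;0 0.005 0.0009 -0.0087 0 0 0;0 0.0098 0.0019 -0.0173 0 0 0;0 0.0118 0.0022 -0.0208 0 0 0;0 0.0118 0.0022 -0.0208 0 0 0' 30 | grep -E 'pos|cont|open'
python3 -m pendant '0 0.0005 0.0001 -0.0009 0 0 0;0 0.001 0.0002 -0.0017 0 0 0;0 0.0015 0.0003 -0.0026 0 0 0;0 0.0015 0.0003 -0.0026 0 0 0'| grep -E 'pos|cont'
```

```text
position: [0.4836, 0.0224, 0.0479]
contact_force: [-1.4, 0.6, -0.3]
opening: 0.0002
position: [0.4851, 0.0227, 0.0463]
contact_force: [0.1, 0.4, 0.6]
```

```bash
for i in 1 2; do python3 -m pendant '0 0.0005 0.0001 -0.0009 0 0 0;0 0.001 0.0002 -0.0017 0 0 0;0 0.001 0.0002 -0.0017 0 0 0'| grep -E 'pos|cont'; done
```

```text
position: [0.4861, 0.0228, 0.0445]
contact_force: [0.3, -0.3, 1.3]
position: [0.4871, 0.023, 0.0428]
contact_force: [-0.5, -0.8, 2.8]
```

```bash
for i in 1 2; do python3 -m pendant '0 0.0005 0.0001 -0.0009 0 0 0;0 0.001 0.0002 -0.0017 0 0 0;0 0.001 0.0002 -0.0017 0 0 0'| grep -E 'pos|cont'; done
```

```text
position: [0.4881, 0.0232, 0.041]
contact_force: [-1.4, -1.2, 2.6]
position: [0.4885, 0.0233, 0.0401]
contact_force: [-16.4, -4.7, 32.5]
```

```bash
python3 -m pendant '0 -0.005 -0.001 0.009 0 0 0;0 -0.0172 -0.0032 0.0303 0 0 0;0.05 -0.0168 -0.0032 0.0297 0 0 0;0.05 -0.0168 -0.0032 0.0297 0 0 0;0.05 -0.0168 -0.0032 0.0297 0 0 0;0.05 -0.0168 -0.0032 0.0297 0 0 0;0.05 -0.0168 -0.0032 0.0297 0 0 0'
python3 m11.py
python3 - <<'E'
import cv2,numpy as np
im=cv2.imread("pics/w11.png")
E
```

```text
time_s: 32.2
position: [0.4723, 0.0203, 0.0688]
tcp_rot: [0.962, 0.083, 0.257, -0.025]
contact_force: [0.5, -0.3, 0.2]
opening: 0.05
gripper_force: 0.0
[0.47223612 0.02034132 0.0686952 ] [-0.10843303  0.18730395  0.38305196]
tester [([575.2, 381.7], 0.82), ([318.2, 255.9], 0.79)] pad []
150 Wg............................WWWWWW.............................................g...
155 ...gWg....................gWWWWWWWWWWW...............................................
160 BBBBBBBBBBBBBBBBBBBBBBgBBBBBBBBB.................BBBBBBBBBBBBBBBBBBBBBBBBBBBBBBBBBBBB
165 BBBBBBBBBBBBBBBBBBBBBBBBBBBBBBB...................BBBBBBBBBBBBBBBBBBBBBBBBBBBBBBBBBBB
170 BBBBBBBBBBBBBBBBBBBBBBBBBBBBBBB..................bBBBBBBBBBBBBBBBBBBBBBBBBBBBBBBBBBBB
175 BBBBBBBBBBBBBBBBBBBBBBBBBBBBBBB..................bBBBBBBBBBBBBBBBBBBBBBBBBBBBBBBBBBBB
180 BBBBBBBBBBBBBBBBBBBBBBBBBBBBBBB..................bBBBBBBBBBBBBBBBBBBBBBBBBBBBBBBBBBBB
185 BBBBBBBBBBBBBBBBBBBBBBBBBBBBBBB...ggggggggggggg..bBBBBBBBBBBBBBBBBBBBBBBBBBBBBBBBBB..
190 BBBBBBBBBBBBBBBBBBBBBBBBBBBBBBB...ggggggggggggg..BBBBBBBBBBBBBBBBBBBBBBBBBBBBBBBBBB..
19
[... 2447 characters left out ...]
BBBBBBBgWWW.ggWWWWWWWWWWWWWWWWWWWWWWWWg.ggggBBBBBBBBBBBBBB...........W
335 ........BBBBBBBBBBBBBBgWWW.ggWWWWWWWWWWWWWWWWWWWWWWWWg.ggggBBBBBBBBBBBBBB............
340 ........BBB.gWgBBBBBBBgWWWWWggggggggggggggWWWWWWWWggWWgggggBBBBBBBgWg.BBB............
345 ........BgWWWWWWWBBBBBggWWWWWWWWWWWWWWgWggggggWWWWWWWWWWWggBBBBBgWWWWWWgB............
350 .......BBWWWWWWWgBBBBBBBBBBBBBBBBBBBBBBBBBBBBBBBBBBBBBBBBBBBBBBBggWWWWWW.B...........
355 .......BgWWWWWWWgBBBBBBBBBBBBBBBBBBBBBBBBBBBBBBBBBBBBBBBBBBBBBBB.gWWWWWWWB...........
360 ......BgWWWWWWWgBBBBBBBBBBBBBBBBBBBBBBBBBBBBBBBBBBBBBBBBBBBBBBBBBgWggWWWWgB..........
365 .....BB.ggggggWgBBBBBBBBBBBBBBBBBBBBBBBBBBBBBBBBBBBBBBBBBBBBBBBBB.WWWWWWWBBB.........
```

```bash
cat > m12.py <<'E'
from h import *
w=grab("wrist");im=w["image"].astype(float);s=monitor.read_state()
B=im[:,:,2]-im[:,:,0];Wt=im.min(2);T=np.median(B[170:180,240:300])/2
def first(v,rng,th,below):
    for i in rng:
        j=i+(1 if rng.step>0 else -1)
        if (v[i]>th)!=(v[j]>th): return i+(j-i)*(th-v[i])/(v[j]-v[i])
    return np.nan
for y in list(range(224,248,4))+list(range(250,338,8)):
    mL=first(B[y],range(266,320,1),T,0);mR=first(B[y],range(378,320,-1),T,0)
    # body: from inner white outward
    l=first(Wt[y],range(297,270,-1),130,0);r=first(Wt[y],range(343,370,1),130,0)
    print(y,np.round([mL,mR,l,r],1),"ratio",round((r-l)/(mR-mL),4))
M=R.from_quat(s["tcp_rot"]).as_matrix()
E
python3 m12.py; python3 -c "
import cv2
im=cv2.imread('pics/w11.png')
for y in(230,260,320): print(y,im[y,278:302].min(1).tolist(),im[y,340:366].min(1).tolist())"
```

```text
224 [279.6 360.2 292.2 348.1] ratio 0.694
228 [279.6 359.8 292.1 348.2] ratio 0.7
232 [279.8 359.8 292.3 348.2] ratio 0.6988
236 [280.1 359.5 292.4 348.1] ratio 0.7011
240 [280.2 359.5 292.4 348.1] ratio 0.7017
244 [280.4 359.5 292.7 348. ] ratio 0.6992
250 [280.5 359.4 292.7 347.9] ratio 0.6987
258 [280.6 359.2 292.8 347.6] ratio 0.6962
266 [281.  358.8 292.9 347.4] ratio 0.701
274 [281.1 358.7 293.  347.2] ratio 0.6993
282 [281.4 358.6 293.2 347.1] ratio 0.6991
290 [281.4 358.5 293.3 347.1] ratio 0.6979
298 [281.9 358.4 293.6 346.9] ratio 0.6969
306 [282.3 358.  293.8 346.5] ratio 0.6965
314 [282.5 357.8 293.8 346.5] ratio 0.6995
322 [282.7 357.6 294.  346.3] ratio 0.6977
330 [283.2 357.6 294.2 346.1] ratio 0.6978
230 [57, 55, 117, 166, 183, 183, 182, 182, 182, 176, 142, 79, 47, 52, 125, 154, 164, 173, 178, 178, 179, 178, 178, 178] [178, 179, 178, 179, 179, 178, 175, 171, 141, 68, 47, 111, 152, 160, 160, 163, 164, 162, 170, 150, 93, 53, 54, 55, 53, 54]
260 [64, 63, 65, 124, 166, 178, 178, 179, 179, 178, 177, 141, 73, 58, 79, 139, 161, 168, 176, 178, 177, 176, 161, 118] [157, 177, 178, 178, 177, 176, 174, 154, 97, 49, 81, 141, 163, 163, 163, 163, 162, 167, 161, 115, 54, 55, 55, 54, 55, 55]
320 [71, 71, 72, 71, 73, 135, 168, 175, 176, 177, 177, 177, 171, 130, 71, 77, 132, 158, 166, 174, 176, 176, 176, 176] [176, 176, 175, 175, 172, 171, 145, 91, 75, 100, 144, 159, 160, 160, 160, 158, 168, 139, 79, 75, 77, 76, 76, 75, 74, 75]
```

The mouth-to-body width ratio is constant along the meter (0.70, under the 0.743 expected if flush, 0.77 if proud). So it lies flat and home, centred at column 320.2 against 319.8. I retreat and hand in.

```bash
python3 -m pendant '0.05 -0.02 -0.003 0.035 0 0 0;0.05 -0.03 -0.003 0.07 0 0 0;0.05 -0.03 -0.003 0.1 0 0 0;0.05 -0.03 -0.003 0.1 0 0 0;0.05 -0.03 -0.003 0.1 0 0 0;0.05 -0.03 -0.003 0.1 0 0 0'
python3 - <<'E'
from h import *
f=grab("top")
for t in("syringe","tester","flux_jar","ball_jar","paste_jar","dropper"): print(t,[(np.round(x["centre"],1).tolist(),round(x["confidence"],2)) for x in tip_of("top",t)[:2]])
print(ticket.close_job())
E
```

```text
time_s: 32.9
position: [0.4585, 0.0365, 0.1296]
tcp_rot: [0.96, 0.09, 0.262, -0.044]
contact_force: [0.6, 0.3, -1.0]
opening: 0.0502
gripper_force: 0.0
syringe [([443.4, 277.8], 0.84)]
tester [([373.3, 285.2], 0.83), ([299.3, 262.2], 0.82)]
flux_jar [([224.1, 257.3], 0.82), ([172.0, 237.9], 0.49)]
ball_jar [([168.4, 238.2], 0.63), ([223.2, 257.3], 0.54)]
paste_jar [([186.5, 205.9], 0.74)]
dropper [([347.7, 186.5], 0.54), ([298.3, 265.2], 0.34)]
the job is handed in; nothing more can be done
None
```

I handed the job in at about 33 s: by the camera checks the syringe is in the tray and the meter sits flat and flush in the nest; the jars and dropper show no shift beyond a few pixels, the reel wasn't checked, and no verdict came back.

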